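Make up two sampling kits from the stock

ROBOT

A 7-joint arm with a two-finger parallel gripper is mounted at the origin on a cart in front of the work surface, level with it; the furniture and walls round the work are solid. World frame = base frame: x ahead of the robot, y to its left, z up, the work surface at z = 0. Lengths are in m, angles in rad, forces in N, time in s.
With the tool pointing down it reaches from about 0.4 to 0.875 m from the base axis. Payload 4.4 kg.
Tool frame: the origin (TCP) lies at the very end of the fingers, on their centre line; the grasp point (between the pads) lies 19 mm behind it; z points along the fingers, y is the direction in which the jaws open and shut (so a half turn about z gives the same grasp; the last joint's range is limited). The gripper opens to 85 mm and grips with 20 to 120 N. Pads are 22 mm wide; open, the fingers measure 114 mm over their backs; the gripper's body (76 mm by 85 mm) begins 54 mm behind the grasp point. The pads swing forward as they close: fully open they stand 13 mm farther back than shut.
Start: joints at [1.046, 0.628, 0.038, 1.517, -0.027, 0.996, -0.02], TCP at [0.288, -0.583, 0.231] pointing down, gripper open.
Joint ranges: [-3.06, 3.06], [-0.37, 2.12], [-1.25, 1.32], [0.18, 2.47], [-1.1, 4.24], [0.23, 1.98], [-2.94, 2.94]. Speed limits (rad/s): [2.57, 2.57, 3.14, 3.14, 3.14, 3.14, 3.14].

INTERFACE

Orientations are given as a rotation vector (axis times angle).
In Python, from bench import status, cams, ticket gives the robot as it stands.
- The arm moves only by the tool send_rows, never from a script. Its argument "deltas" is a list of rows, each an object with "offset": the shift along the tool's x, y, z in cm, a list of three; "rotation": the turn, a rotation vector about the tool's x, y, z in rad, a list of three. A call has 1 to 5 rows; each row is the pose to reach, as a shift and turn from the pose commanded when the call began, along the tool's axes at that moment; what a row does not reach only later rows make up. A row lasts 1/12 s, in which the tool goes at most 41.7 mm and 7.16 degrees, less where a joint would pass 70% of its speed; a pose out of reach is approached as far as the arm can. A call with a gripper value outside its range is refused whole. "jaw" is the gripper command: -1 is shut, 1 is fully open, values between are in proportion, set as the call begins (left out, the last holds). The fingers move at their own pace and stop on an object; "squeeze" is the grip in N (left out, the last holds). Time passes only in rows, so rows that repeat a pose let the fingers close. It gives the time, the measured TCP pose, the force and the opening at its end, in the units of the state.
- status.read_state(): the state, without advancing time (a new reading comes with each control period).
- cams.snapshot(name): name is "scene" or "top"; returns a dict with "img" (420x560x3 uint8, red, green, blue), "mtx" (3x3 intrinsics, pixels), "dist" ([k1, k2, p1, p2, k3] as OpenCV has them; the pictures are not rectified), "origin" and "orientation" of the camera in the world. Camera axes: x right, y up, looking along -z (the intrinsics and any distortion apply to the point x, -y, -z); pixel columns grow to the right and rows downward; lengths in m; the calibration is good to about 2 mm. A picture is of the moment at which its call begins. There is no depth.
- ticket.close_job(): hands the job in, once; it reports no verdict.
The state is a dict: "clock": time; "q": joint angles; "joint_velocities": joint speeds; "joint_efforts": joint torques, N m; "position": TCP position; "tcp_rot": TCP orientation; "wrist_force": force on the tool from outside, world axes, zero at the start; "wrist_torque": the same for the moment, N m; "gripper_width": finger opening in m.
Only numpy, scipy, OpenCV 4.12 (cv2) and the standard library are available. Lean on these libraries where they do the work, as an engineer would, in place of code of your own. Each camera call takes 0.05 s, during which the arm holds its last target.

TASK

Make up the two sampling kits from the five things standing in front of the trays: the long three-compartment tray gets the red-capped sample pot, the tally counter and one rubber stopper; the short two-compartment tray gets the vial and the other rubber stopper. Stand each thing upright on the floor near the middle of a compartment of its own (any compartment of the right tray) and let go of it. Leave the roll of masking tape and the screwdriver where they lie.

Things in the scene. Friction and masses are not known exactly. Their poses are not given: they have to be found in the camera images.
- pot_centre (a point): Sample pot: squat round white plastic pot with a wide ribbed red screw cap (cap fixed), standing in front of the trays; 49 mm diameter, 60 mm high; about 70 g. Not the yellow-capped pots at the far right. Origin of this point: its centre, half-way up, on its upright axis; z up.
- counter_centre (a point): Tally counter: low white rounded block with a number window and a small black push-button on top, standing on its base; 52 mm (own x) by 45 mm (own y), body 26 mm high, 34 mm with the button; about 80 g. Origin of this point: the middle of the 52 by 45 mm base, 17 mm above it; z up.
- vial_centre (a point): Vial: narrow round white bottle with shoulder and narrower ribbed green screw cap (cap fixed), standing; 38 mm diameter, 66 mm high, body up to 57 mm including the shoulder; about 30 g. Origin of this point: its centre, half-way up, on its upright axis; z up.
- stopper_a_centre (a point): One of two identical reddish-brown rubber stoppers, a tapered plug standing on its narrow end; 30 mm diameter at the top, narrower below, 26 mm high; about 20 g. Origin of this point: its centre, half-way up, on its upright axis; z up.
- stopper_b_centre (a point): The other of the two identical rubber stoppers (same size and stance; either may go in either kit). Origin of this point: its centre, half-way up, on its upright axis; z up.
- tray_long: The long tray. Shallow aluminium tray with dark floor, fixed, three equal compartments in a row along its y axis. Outside 79 (x) by 229 mm (y); rim and dividers 10 mm high, 4 mm thick; compartments 71 by 71 mm inside, floor 3 mm above the worktop. Origin: centre of the underside, z up. Compartment centres at x = 0, y = -75, 0 and +75 mm. The two trays may swap sides.
- tray_short: The short tray. Shallow aluminium tray with dark floor, fixed, two equal compartments in a row along its y axis. Outside 79 (x) by 154 mm (y); rim and dividers 10 mm high, 4 mm thick; compartments 71 by 71 mm inside, floor 3 mm above the worktop. Origin: centre of the underside, z up. Compartment centres at x = 0, y = -37.5 and +37.5 mm. The two trays may swap sides.
- tape_centre (a point): Bystander, loose: roll of masking tape lying flat behind the trays, 96 mm across, 22 mm high; this point is its centre, half-way up.
- driver_centre (a point): Bystander, loose: screwdriver with a blue handle lying flat to the right of the trays, 162 mm long along its own x, 20 mm thick; this point is its middle, 10 mm up.
Not all that is in view belongs to the job. What is shaped like the part that bears stopper_b_centre but orange or pink is not meant.

How it is judged:
By the outcome, as a careful person would: the job done as asked, in the order asked, and still so for the second after the job is handed in, with the robot touching nothing.
It also fails if it takes over 122 s, if anything falls off the work surface, if the arm or the gripper's body presses on something with over 40 N, if the wrist force passes 120 N, or if a joint passes its speed limit or range.

## Working session

There is one attempt and no reset: what is moved stays moved. The work goes in short steps, Python scripts to look and compute and a tool call to move; the robot and the scene stay as the last step left them, time stands still between calls to the robot, and variables do not carry over. Pictures are saved under pics/ and viewed, and the job is handed in when it is done.

Besides the shell and the picture viewer there is one more tool, called after "Request:" as name(argument=value, ...) on one line, values as JSON. send_rows: Moves the arm, as the interface text tells. Its arguments: {"type":"object","properties":{"deltas":{"type":"array"},"jaw":{"type":"number"},"squeeze":{"type":"number"}},"required":["deltas"]}

```bash
mkdir -p pics; ls
python3 - <<'E'
from bench import status,cams
import cv2
print(status.read_state())
for n in("scene","top"):
    s=cams.snapshot(n); cv2.imwrite(f"pics/{n}0.png",s["img"][:,:,::-1]); print(n,{k:v for k,v in s.items() if k!="img"})
E
```

```text
pics
{'clock': 0.0, 'q': array([ 1.04617735,  0.62936443,  0.03846301,  1.51835963, -0.02698037,
        0.99630008, -0.01998924]), 'joint_velocities': array([-0.00055014,  0.00190051,  0.00038114,  0.00078713, -0.00117066,
        0.00200122,  0.00150544]), 'joint_efforts': array([-8.84654110e-04, -5.63408732e+01,  1.22605383e+00, -1.93453932e+01,
        1.09479626e-02,  1.01839119e-02,  1.93110475e-05]), 'position': array([ 0.2876121 , -0.58221126,  0.2303803 ]), 'tcp_rot': array([-3.05748275e+00, -7.13992504e-01,  7.66553414e-04]), 'wrist_force': array([ 0.40539059, -0.06438399,  0.91905658]), 'wrist_torque': array([-0.00243264,  0.02899476,  0.05693311]), 'gripper_width': 0.08535195997983443}
scene {'mtx': array([[454.52338521,   0.        , 271.47901374],
       [  0.        , 454.52338521, 218.53488444],
       [  0.        ,   0.        ,   1.        ]]), 'dist': array([-0.04893855,  0.        ,  0.        ,  0.        ,  0.        ]), 'origin': array([0.10884475, 0.87086407, 0.77908187]), 'orientation': array([ 0.29844219, -1.21663257, -2.34653533])}
top {'mtx': array([[397.00677213,   0.        , 282.76344362],
       [  0.        , 397.00677213, 211.93000729],
       [  0.        ,   0.        ,   1.        ]]), 'dist': array([0.02328762, 0.        , 0.        , 0.        , 0.        ]), 'origin': array([0.45474734, 0.0149152 , 1.24445237]), 'orientation': array([ 0.06499544, -0.09535852, -1.58508579])}
```

View pics/scene0.png

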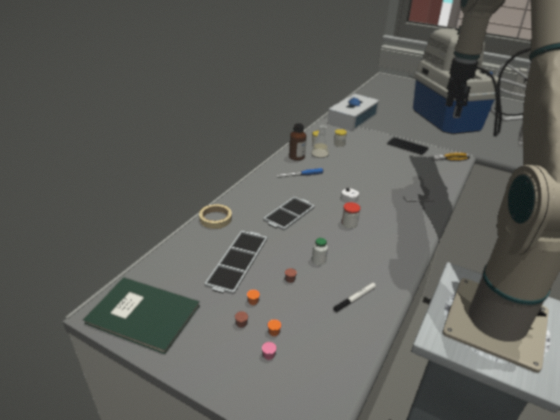

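View pics/top0.png

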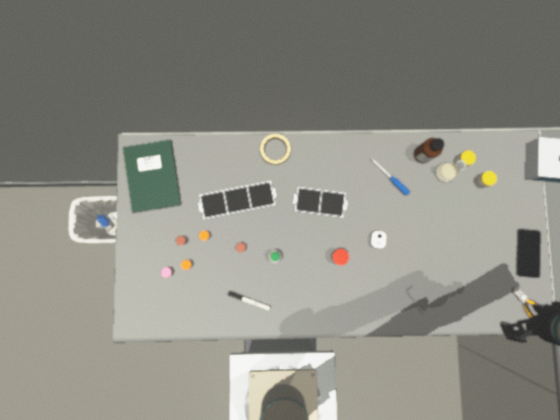

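```bash
cat > h.py <<'E'
import numpy as np, cv2
from bench import status,cams
from scipy.spatial.transform import Rotation as R
def ray(s,px):
    u=cv2.undistortPoints(np.array([[px]],float),s["mtx"],s["dist"])[0,0]
    d=R.from_rotvec(s["orientation"]).apply([u[0],-u[1],-1.]); return s["origin"],d/np.linalg.norm(d)
def atz(s,px,z):
    o,d=ray(s,px); return o+d*(z-o[2])/d[2]
def proj(s,P):
    P=np.atleast_2d(P); c=R.from_rotvec(s["orientation"]).inv().apply(P-s["origin"])*[1,-1,-1]
    return cv2.projectPoints(c,np.zeros(3),np.zeros(3),s["mtx"],s["dist"])[0][:,0]
def tri(s1,p1,s2,p2):
    o1,d1=ray(s1,p1);o2,d2=ray(s2,p2)
    t=np.linalg.lstsq(np.c_[d1,-d2],o2-o1,rcond=None)[0]
    a,b=o1+t[0]*d1,o2+t[1]*d2
    return (a+b)/2,np.linalg.norm(a-b)
def crop(s,x0,y0,x1,y1,f,name):
    c=cv2.resize(s["img"][y0:y1,x0:x1,::-1],None,fx=f,fy=f,interpolation=cv2.INTER_CUBIC)
    cv2.imwrite("pics/"+name,c)
E
python3 - <<'E'
from h import *
t=cams.snapshot("top");s=cams.snapshot("scene")
crop(t,150,170,410,300,3,"tc1.png")
crop(s,200,170,380,370,3,"sc1.png")
E
```

```text
(no output)
```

View pics/tc1.png

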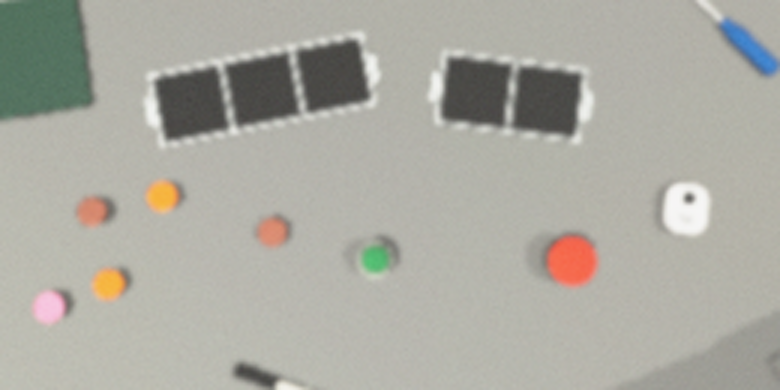

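View pics/sc1.png

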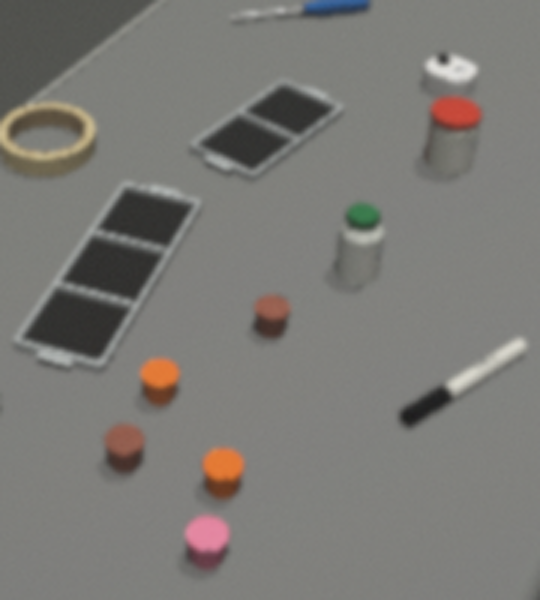

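Run:
```python
from h import *
t=cams.snapshot("top");s=cams.snapshot("scene")
def cen(s,c,r,f):
    x,y=c; p=s["img"][y-r:y+r+1,x-r:x+r+1]; m=f(p.astype(int)).astype(np.uint8)
    n,l,st,ce=cv2.connectedComponentsWithStats(m); k=1+np.argmax(st[1:,4]); return ce[k]+[x-r,y-r],st[k,4]
red=lambda p:p[...,0]-p[...,2]>60
brt=lambda p:(p[...,0]-p[...,2]>30)
brs=lambda p:(p[...,0]-p[...,2]>22)&(p[...,0]>85)
grn=lambda p:p[...,1]-p[...,0]>35
wh=lambda p:p.min(2)>200
wh2=lambda p:p.min(2)>150
for n,ct,cs,ft,fs,h in [("pot",(341,257),(352,207),red,red,.06),("sA",(181,240),(242,316),brt,brs,.026),("sB",(241,247),(291,273),brt,brs,.026),("vial",(275,256),(321,242),grn,grn,.066),("cnt",(378,240),(350,195),wh,wh2,.026)]:
    a,na=cen(t,ct,14,ft);b,nb=cen(s,cs,12,fs)
    P,r=tri(t,a,s,b); print(n,a.round(1),na,b.round(1),nb,P.round(4),round(r,4),"top@h",atz(t,a,h).round(4),"scene@h",atz(s,b,h).round(4))
dk=lambda p:p.max(2)<90
for n,cs_ in (("long",[(213,204),(237,199),(261,195)]),("short",[(309,202),(332,204)])):
    for c in cs_:
        a,na=cen(t,c,9,dk);print(n,a,na,atz(t,a,.003).round(4))
dk=lambda p:p.max(2)<60
sc=[((226,275)),((238,258)),(250,241),(281,219),(298,206)]
for c in sc:
    m=(s["img"].max(2)<65).astype(np.uint8)
    n,l,st,ce=cv2.connectedComponentsWithStats(m,connectivity=4);k=l[c[1],c[0]];print(c,k,ce[k],st[k],atz(s,ce[k],.003).round(4))
```

```text
pot [340.3 256.8] 237 [351.4 206.8] 137 [ 0.4388 -0.1779  0.0594] 0.001 top@h [ 0.4392 -0.1776  0.06  ] scene@h [ 0.438  -0.1772  0.06  ]
sA [180.1 240.1] 93 [241.  316.3] 127 [0.4971 0.3045 0.0238] 0.0013 top@h [0.4976 0.3043 0.026 ] scene@h [0.4954 0.306  0.026 ]
sB [240.4 247. ] 93 [290.3 272.1] 91 [0.4731 0.1213 0.0243] 0.0012 top@h [0.4736 0.1214 0.026 ] scene@h [0.4717 0.1228 0.026 ]
vial [274.7 256. ] 70 [320.7 240.9] 52 [0.4442 0.0169 0.0641] 0.0013 top@h [0.4448 0.0171 0.066 ] scene@h [0.4427 0.0189 0.066 ]
cnt [378.5 239.3] 216 [350.4 192.7] 113 [ 0.4891 -0.3037  0.0228] 0.0023 top@h [ 0.4901 -0.3024  0.026 ] scene@h [ 0.4865 -0.2993  0.026 ]
long [213.15727003 203.89910979] 337 [0.6101 0.2079 0.003 ]
long [237.05952381 199.20535714] 336 [0.6239 0.133  0.003 ]
long [260.63333333 194.94545455] 330 [0.6364 0.0588 0.003 ]
short [308.73202614 200.78104575] 306 [ 0.6156 -0.0927  0.003 ]
short [331.9672619  203.44940476] 336 [ 0.6061 -0.1659  0.003 ]
(226, 275) 74 [225.27832512 277.51231527] [210 268  31  20 406] [0.6104 0.2029 0.003 ]
(238, 258) 70 [237.26589595 259.00289017] [223 250  29  19 346] [0.6244 0.1288 0.003 ]
(250, 241) 67 [248.19655172 242.16551724] [235 234  27  17 290] [0.6383 0.0545 0.003 ]
(281, 219) 57 [281.40465116 217.13953488] [269 210  26  15 215] [ 0.6194 -0.0971  0.003 ]
(298, 206) 55 [296.43617021 206.29255319] [285 200  24  14 188] [ 0.6086 -0.1717  0.003 ]
```

```bash
cat >> h.py <<'E'
def go(x,y,z,jy=None):
    """offset (cm, tool axes) and turn to get there; jy=world angle (deg) of tool y axis"""
    st=status.read_state(); T=R.from_rotvec(st["tcp_rot"]); off=T.inv().apply(np.array([x,y,z])-st["position"])*100
    rv=None
    if jy is not None:
        a=np.radians(jy); yv=np.array([np.cos(a),np.sin(a),0]); zv=np.array([0,0,-1.]); xv=np.cross(yv,zv)
        rv=(T.inv()*R.from_matrix(np.c_[xv,yv,zv])).as_rotvec().round(3)
    print("t",round(st["clock"],2),"pos",st["position"].round(4),"w",round(st["gripper_width"],4),"off",off.round(2),"rot",rv)
E
python3 - <<'E'
from h import *
t=cams.snapshot("top")
print(R.from_rotvec(status.read_state()["tcp_rot"]).as_matrix().round(3))
m=(t["img"].max(2)<95).astype(np.uint8)
n,l,st,ce=cv2.connectedComponentsWithStats(m,connectivity=4)
for c in [(213,204),(237,199),(261,195),(309,202),(332,204)]:
    k=l[c[1],c[0]];r=cv2.minAreaRect(np.argwhere(l==k)[:,::-1].astype(np.float32))
    print(c,ce[k].round(1),st[k],r,atz(t,ce[k],.003).round(4))
p=t["img"][222:258,360:396]; m=(p.min(2)>190).astype(np.uint8); r=cv2.minAreaRect(np.argwhere(m)[:,::-1].astype(np.float32)); print(r, atz(t,np.array(r[0])+[360,222],.026))
crop(t,350,210,410,270,10,"cnt.png")
go(0.490,-.302,.15,0);go(0.490,-.302,.15,180)
E
```

```text
[[ 0.897  0.443 -0.   ]
 [ 0.443 -0.897  0.   ]
 [ 0.    -0.    -1.   ]]
(213, 204) [213.5 204.2] [203 193  22  23 383] ((213.42308044433594, 204.1154022216797), (19.219379425048828, 20.003841400146484), 78.69007110595703) [0.6092 0.207  0.003 ]
(237, 199) [237.1 199.4] [226 189  23  22 384] ((237.07691955566406, 199.3845977783203), (19.219379425048828, 19.611610412597656), 78.69007110595703) [0.6233 0.133  0.003 ]
(261, 195) [260.4 194.7] [250 184  22  22 373] ((260.49053955078125, 194.78302001953125), (19.16600799560547, 19.59601402282715), 79.3803482055664) [0.637  0.0594 0.003 ]
(309, 202) [308.2 200.1] [298 190  22  21 378] ((308.2307434082031, 200.15383911132812), (19.597488403320312, 19.349416732788086), 7.125016689300537) [ 0.6179 -0.0909  0.003 ]
(332, 204) [331.8 203.2] [322 193  21  21 381] ((331.85382080078125, 203.1692657470703), (19.597488403320312, 19.473453521728516), 7.125016689300537) [ 0.607  -0.1655  0.003 ]
((18.5, 17.5), (17.0, 15.0), 90.0) [ 0.48959001 -0.30245207  0.026     ]
t 0.35 pos [ 0.2879 -0.5827  0.2311] w 0.0853 off [ 30.55 -16.21   8.12] rot [-0.    -0.    -1.112]
t 0.35 pos [ 0.2879 -0.5827  0.2311] w 0.0853 off [ 30.55 -16.21   8.12] rot [-0.    0.    2.03]
```

View pics/cnt.png

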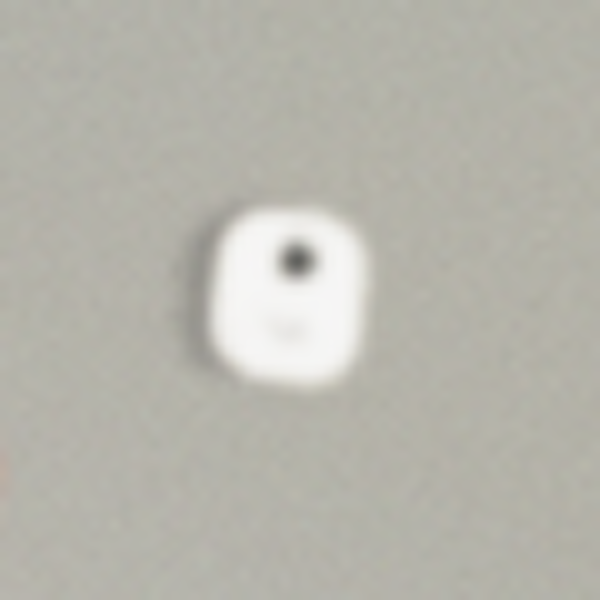

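Run:
```python
from h import *
t=cams.snapshot("top");s=cams.snapshot("scene")
A=np.array([(150,72),(363,35),(377,100),(163,146),(442,52),(587,68),(580,140),(437,125)])/3+[150,170]
B=np.array([(17,343),(127,183),(200,203),(102,365),(192,145),(285,80),(343,107),(254,177)])/3+[200,170]
for a,b in zip(A,B):
    P,r=tri(t,a,s,b);print(P.round(4),round(r,4))
```

```text
[0.6399 0.248  0.0022] 0.0049
[0.6772 0.0253 0.0069] 0.001
[0.6075 0.0111 0.003 ] 0.0034
[0.5633 0.2346 0.0056] 0.001
[ 0.6571 -0.0577  0.0082] 0.0023
[ 0.637  -0.2105  0.0074] 0.0046
[ 0.5627 -0.2003  0.0058] 0.0014
[ 0.5821 -0.0505  0.0037] 0.001
```

Request:
send_rows(deltas=[{"offset": [3.5, -1.8, 0], "rotation": [0, 0, -0.12]}, {"offset": [7, -3.6, 0], "rotation": [0, 0, -0.24]}, {"offset": [10.5, -5.5, 0], "rotation": [0, 0, -0.36]}, {"offset": [14, -7.3, 0], "rotation": [0, 0, -0.48]}, {"offset": [17.5, -9.2, 0], "rotation": [0, 0, -0.6]}], jaw=1, squeeze=30)

```text
clock: 0.87
position: [0.4049, -0.4214, 0.2316]
tcp_rot: [2.707, 1.594, 0.0]
wrist_force: [0.3, -0.5, -0.7]
gripper_width: 0.0854
```

```bash
python3 -c "
from h import *
go(.49,-.302,.12,-5)"
```

```text
t 0.87 pos [ 0.4049 -0.4214  0.2316] w 0.0854 off [14.57  1.64 11.16] rot [ 0.001  0.    -0.419]
```

Request:
send_rows(deltas=[{"offset": [3.5, 0.4, 2.2], "rotation": [0, 0, -0.11]}, {"offset": [7, 0.8, 4.5], "rotation": [0, 0, -0.22]}, {"offset": [10.5, 1.2, 7], "rotation": [0, 0, -0.33]}, {"offset": [14, 1.6, 9.5], "rotation": [0, 0, -0.425]}, {"offset": [14.65, 1.7, 11], "rotation": [0, 0, -0.425]}])

```text
clock: 1.28
position: [0.4942, -0.2966, 0.1199]
tcp_rot: [-2.302, -2.135, -0.007]
wrist_force: [0.6, 0.4, -0.2]
gripper_width: 0.0852
```

```bash
python3 -c "
from h import *
go(.49,-.302,.01,-5)
s=cams.snapshot('scene');t=cams.snapshot('top')
crop(s,300,140,400,240,6,'a1.png');crop(t,330,190,430,290,6,'a2.png')
cv2.imwrite('pics/a.png',np.hstack([cv2.imread('pics/a1.png'),cv2.imread('pics/a2.png')])[::1,::1][:, :1200]);import cv2 as c;c.imwrite('pics/a.png',c.resize(c.imread('pics/a.png'),(800,400)))
go(.49,-.302,.01,-5)"
```

```text
t 1.28 pos [ 0.4942 -0.2966  0.1199] w 0.0852 off [-0.62 -0.4  10.98] rot [ 0.002 -0.005  0.012]
t 1.38 pos [ 0.4909 -0.2992  0.1187] w 0.0856 off [-0.33 -0.02 10.87] rot [-0.004 -0.004  0.006]
```

View pics/a.png

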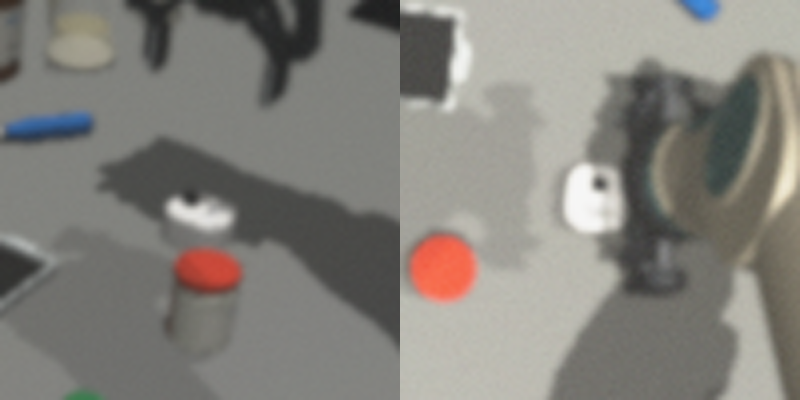

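Request:
send_rows(deltas=[{"offset": [-0.2, 0, 2.5], "rotation": [0, 0, 0]}, {"offset": [-0.2, 0, 5], "rotation": [0, 0, 0]}, {"offset": [-0.2, 0, 6.5], "rotation": [0, 0, 0]}, {"offset": [-0.2, 0, 6.5], "rotation": [0, 0, 0]}, {"offset": [-0.2, 0, 6.5], "rotation": [0, 0, 0]}])

```text
clock: 1.8
position: [0.4898, -0.3068, 0.0567]
tcp_rot: [2.318, 2.12, -0.002]
wrist_force: [-1.1, 0.3, 1.0]
gripper_width: 0.0854
```

```bash
python3 -c "
from h import *
go(.489,-.302,.01,-5)
s=cams.snapshot('scene');
crop(s,300,140,400,240,6,'b1.png')
go(.489,-.302,.01,-5)"
```

```text
t 1.8 pos [ 0.4898 -0.3068  0.0567] w 0.0854 off [ 0.48 -0.12  4.67] rot [-0.001  0.001 -0.002]
t 1.85 pos [ 0.4906 -0.3069  0.0575] w 0.0853 off [ 0.49 -0.21  4.75] rot [ 0.001  0.001 -0.001]
```

View pics/b1.png

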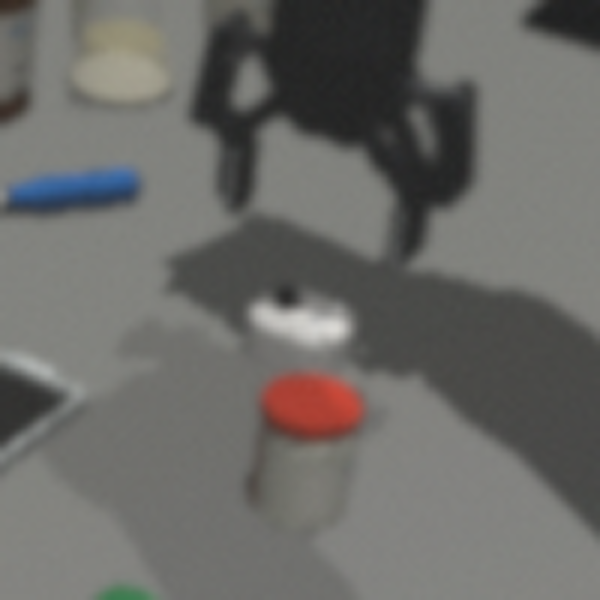

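Request:
send_rows(deltas=[{"offset": [0.45, -0.1, 2], "rotation": [0, 0, 0]}, {"offset": [0.45, -0.1, 4], "rotation": [0, 0, 0]}, {"offset": [0.45, -0.1, 4.8], "rotation": [0, 0, 0]}, {"offset": [0.45, -0.1, 4.8], "rotation": [0, 0, 0]}, {"offset": [0.45, -0.1, 4.8], "rotation": [0, 0, 0]}])

```text
clock: 2.27
position: [0.4904, -0.3015, 0.0093]
tcp_rot: [2.316, 2.121, 0.0]
wrist_force: [0.7, 0.1, 0.0]
gripper_width: 0.0854
```

Request:
send_rows(deltas=[{"offset": [0, 0, 0], "rotation": [0, 0, 0]}, {"offset": [0, 0, 0], "rotation": [0, 0, 0]}, {"offset": [0, 0, 0], "rotation": [0, 0, 0]}, {"offset": [0, 0, 0], "rotation": [0, 0, 0]}, {"offset": [0, 0, 0], "rotation": [0, 0, 0]}], jaw=-1)

```text
clock: 2.68
position: [0.4904, -0.3013, 0.0096]
tcp_rot: [2.315, 2.121, 0.001]
wrist_force: [-1.8, -0.2, 6.8]
gripper_width: 0.0498
```

```bash
python3 -c "
from h import *
s=cams.snapshot('scene');
crop(s,300,140,400,240,6,'b2.png')
go(.637,.059,.08,10)"
```

```text
t 2.73 pos [ 0.4904 -0.3013  0.0097] w 0.0493 off [37.16 11.47 -7.05] rot [ 0.001  0.001 -0.262]
```

View pics/b2.png

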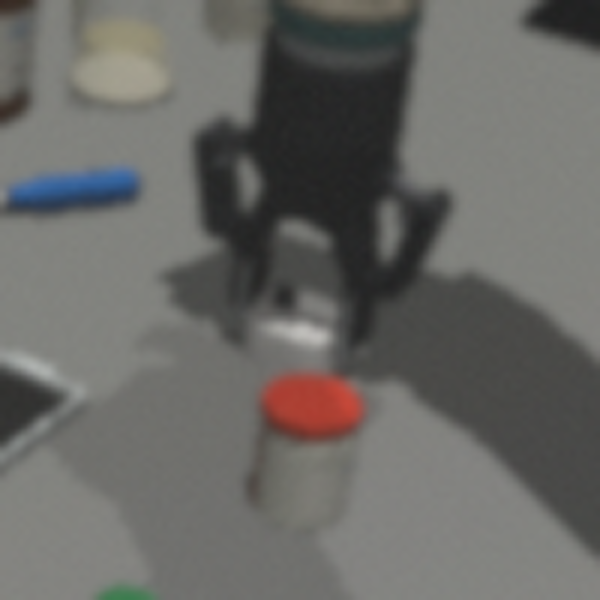

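Request:
send_rows(deltas=[{"offset": [0, 0, -0.5], "rotation": [0, 0, 0]}, {"offset": [0, 0, -1.5], "rotation": [0, 0, 0]}, {"offset": [0, 0, -3.5], "rotation": [0, 0, 0]}, {"offset": [0, 0, -6], "rotation": [0, 0, 0]}, {"offset": [0, 0, -8], "rotation": [0, 0, 0]}])

```text
clock: 3.15
position: [0.4901, -0.3009, 0.0903]
tcp_rot: [2.315, 2.122, 0.001]
wrist_force: [1.0, 0.1, 0.3]
gripper_width: 0.0493
```

Request:
send_rows(deltas=[{"offset": [2, 0.6, -1], "rotation": [0, 0, -0.05]}, {"offset": [5, 1.5, -1], "rotation": [0, 0, -0.1]}, {"offset": [8.7, 2.6, -1], "rotation": [0, 0, -0.15]}, {"offset": [12.4, 3.8, -1], "rotation": [0, 0, -0.2]}, {"offset": [16.1, 5, -1], "rotation": [0, 0, -0.26]}])

```text
clock: 3.57
position: [0.5542, -0.1436, 0.0995]
tcp_rot: [2.019, 2.406, 0.0]
wrist_force: [0.3, -0.2, -0.6]
gripper_width: 0.0497
```

```bash
python3 -c "
from h import *
go(.637,.059,.08,10)"
```

```text
t 3.57 pos [ 0.5542 -0.1436  0.0995] w 0.0497 off [18.51 11.67  1.95] rot [ 0.001  0.001 -0.   ]
```

Request:
send_rows(deltas=[{"offset": [3.5, 2.2, 0], "rotation": [0, 0, 0]}, {"offset": [7, 4.4, 0], "rotation": [0, 0, 0]}, {"offset": [10.5, 6.6, 0], "rotation": [0, 0, 0]}, {"offset": [13.5, 8.5, 0], "rotation": [0, 0, 0]}, {"offset": [16, 10, 0], "rotation": [0, 0, 0]}])

```text
clock: 3.98
position: [0.6257, 0.0342, 0.0994]
tcp_rot: [2.018, 2.408, 0.004]
wrist_force: [0.4, 0.0, -0.8]
gripper_width: 0.0494
```

Request:
send_rows(deltas=[{"offset": [1.5, 0.9, 0], "rotation": [0, 0, 0]}, {"offset": [2.5, 1.5, 0], "rotation": [0, 0, 0]}, {"offset": [2.5, 1.6, 1], "rotation": [0, 0, 0]}, {"offset": [2.5, 1.6, 2], "rotation": [0, 0, 0]}, {"offset": [2.5, 1.6, 2], "rotation": [0, 0, 0]}])

```text
clock: 4.4
position: [0.6337, 0.0544, 0.0756]
tcp_rot: [-2.022, -2.401, 0.008]
wrist_force: [-0.1, -0.8, -1.2]
gripper_width: 0.0494
```

```bash
python3 -c "
from h import *
go(.637,.059,.014,10)
s=cams.snapshot('scene');t=cams.snapshot('top')
crop(s,190,190,290,290,4,'a1.png');crop(t,200,150,300,250,4,'a2.png')
cv2.imwrite('pics/c.png',np.hstack([cv2.imread('pics/a1.png'),cv2.imread('pics/a2.png')]))
go(.637,.059,.014,10)"
```

```text
t 4.4 pos [0.6337 0.0544 0.0756] w 0.0494 off [0.41 0.44 6.16] rot [-0.006  0.002 -0.004]
t 4.5 pos [0.6348 0.0546 0.0772] w 0.0492 off [0.41 0.31 6.31] rot [-0.003  0.001 -0.004]
```

View pics/c.png

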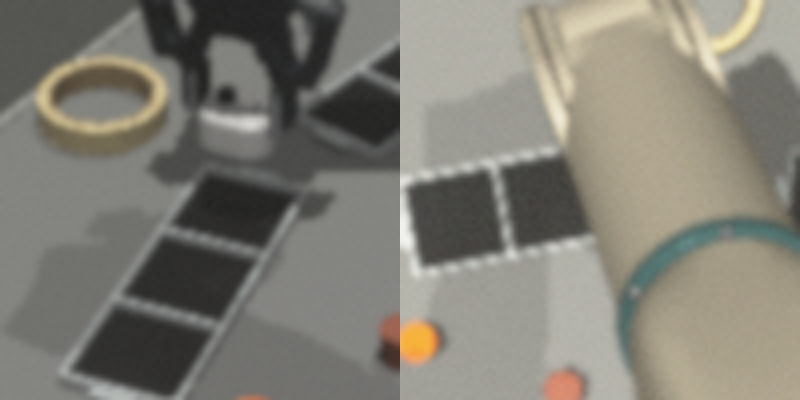

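Request:
send_rows(deltas=[{"offset": [0.4, 0.25, 1.5], "rotation": [0, 0, 0]}, {"offset": [0.4, 0.25, 3], "rotation": [0, 0, 0]}, {"offset": [0.4, 0.25, 4.5], "rotation": [0, 0, 0]}, {"offset": [0.4, 0.25, 5.3], "rotation": [0, 0, 0]}, {"offset": [0.4, 0.25, 5.3], "rotation": [0, 0, 0]}])

```text
clock: 4.92
position: [0.6362, 0.0611, 0.0228]
tcp_rot: [-2.02, -2.402, 0.005]
wrist_force: [-0.1, 0.3, 1.0]
gripper_width: 0.0493
```

```bash
python3 -c "
from h import *
go(.637,.059,.013,10)
s=cams.snapshot('scene')
crop(s,190,190,290,290,6,'d1.png')
go(.637,.059,.013,10)"
```

```text
t 4.92 pos [0.6362 0.0611 0.0228] w 0.0493 off [-0.22  0.05  0.98] rot [-0.004 -0.    -0.002]
t 4.97 pos [0.637  0.0613 0.024 ] w 0.0496 off [-0.23 -0.04  1.11] rot [-0.002 -0.    -0.002]
```

View pics/d1.png

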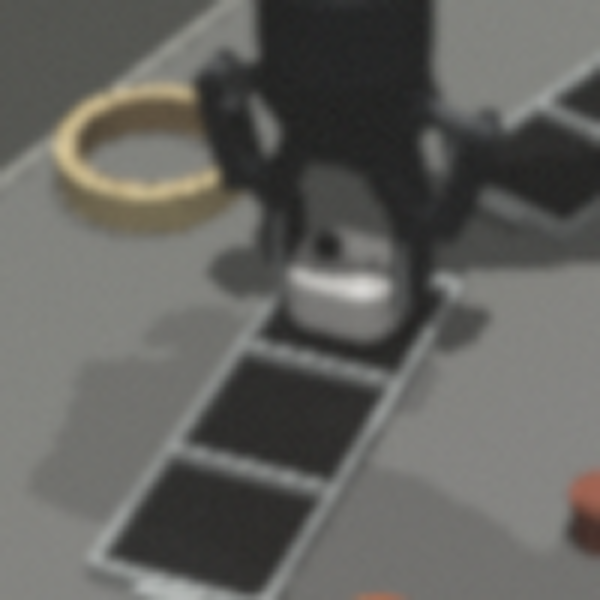

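Request:
send_rows(deltas=[{"offset": [-0.2, 0, 0.4], "rotation": [0, 0, 0]}, {"offset": [-0.2, 0, 0.7], "rotation": [0, 0, 0]}, {"offset": [-0.2, 0, 1.0], "rotation": [0, 0, 0]}, {"offset": [-0.2, 0, 1.1], "rotation": [0, 0, 0]}, {"offset": [-0.2, 0, 1.1], "rotation": [0, 0, 0]}])

```text
clock: 5.38
position: [0.6382, 0.0598, 0.0143]
tcp_rot: [-2.021, -2.405, 0.0]
wrist_force: [0.3, -0.5, -0.1]
gripper_width: 0.0491
```

```bash
python3 -c "
from h import *
go(.637,.059,.0125,10)"
```

```text
t 5.38 pos [0.6382 0.0598 0.0143] w 0.0491 off [-0.06 -0.13  0.18] rot [-0.    -0.    -0.002]
```

Request:
send_rows(deltas=[{"offset": [0, -0.1, 0.1], "rotation": [0, 0, 0]}, {"offset": [0, -0.1, 0.15], "rotation": [0, 0, 0]}, {"offset": [0, -0.1, 0.15], "rotation": [0, 0, 0]}])

```text
clock: 5.63
position: [0.6372, 0.0597, 0.0129]
tcp_rot: [-2.021, -2.405, -0.0]
wrist_force: [-0.8, -0.3, -1.1]
gripper_width: 0.0498
```

Request:
send_rows(deltas=[{"offset": [0, 0, 0], "rotation": [0, 0, 0]}, {"offset": [0, 0, 0], "rotation": [0, 0, 0]}, {"offset": [0, 0, 0], "rotation": [0, 0, 0]}, {"offset": [0, 0, 0], "rotation": [0, 0, 0]}], jaw=0.5)

```text
clock: 5.97
position: [0.6374, 0.0597, 0.0129]
tcp_rot: [2.021, 2.405, 0.0]
wrist_force: [1.0, -0.0, -0.9]
gripper_width: 0.0641
```

Request:
send_rows(deltas=[{"offset": [0, 0, -1], "rotation": [0, 0, 0]}, {"offset": [0, 0, -2.5], "rotation": [0, 0, 0]}, {"offset": [0, 0, -5], "rotation": [0, 0, 0]}, {"offset": [0, 0, -8], "rotation": [0, 0, 0]}, {"offset": [0, 0, -11], "rotation": [0, 0, 0]}])

```text
clock: 6.38
position: [0.6368, 0.0596, 0.1244]
tcp_rot: [-2.021, -2.405, 0.001]
wrist_force: [-0.5, -0.1, -0.7]
gripper_width: 0.0638
```

```bash
python3 -c "
from h import *
s=cams.snapshot('scene')
crop(s,190,190,290,290,5,'e1.png')
go(.439,-.1775,.14,10)"
```

```text
t 6.43 pos [0.641  0.0603 0.131 ] w 0.0638 off [-19.95 -23.98  -1.13] rot [ 0.01   0.    -0.002]
```

View pics/e1.png

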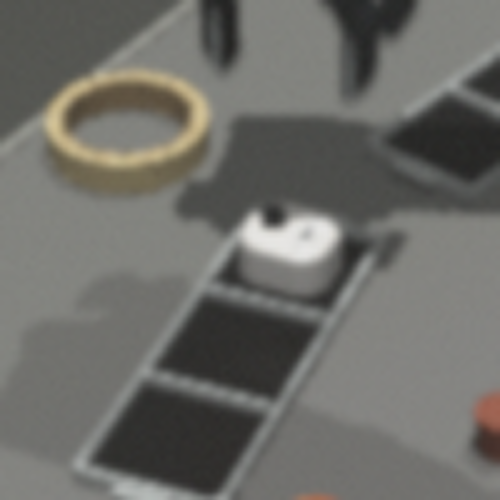

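Request:
send_rows(deltas=[{"offset": [-1.5, -1.8, 0], "rotation": [0, 0, 0]}, {"offset": [-4, -4.8, 0], "rotation": [0, 0, 0]}, {"offset": [-6.5, -7.8, 0], "rotation": [0, 0, 0]}, {"offset": [-9, -10.9, 0], "rotation": [0, 0, 0]}, {"offset": [-11.5, -13.9, 0], "rotation": [0, 0, 0]}], jaw=1)

```text
clock: 6.85
position: [0.5189, -0.0787, 0.1235]
tcp_rot: [2.02, 2.405, 0.0]
wrist_force: [-0.4, -0.1, 0.3]
gripper_width: 0.0858
```

Request:
send_rows(deltas=[{"offset": [-2.5, -3, 0], "rotation": [0, 0, 0]}, {"offset": [-5, -6, 0], "rotation": [0, 0, 0]}, {"offset": [-7.2, -8.6, 0], "rotation": [0, 0, 0]}, {"offset": [-8.4, -10.1, 0], "rotation": [0, 0, 0]}, {"offset": [-8.4, -10.1, 0], "rotation": [0, 0, 0]}])

```text
clock: 7.27
position: [0.431, -0.182, 0.1232]
tcp_rot: [-2.03, -2.397, 0.006]
wrist_force: [-0.5, -0.8, 0.1]
gripper_width: 0.0853
```

```bash
python3 -c "
from h import *
status.read_state();cams.snapshot('top')
go(.439,-.1775,.09,10)"
```

```text
t 7.32 pos [ 0.4336 -0.1799  0.1234] w 0.0855 off [0.15 0.58 3.34] rot [-0.001  0.001 -0.006]
```

Request:
send_rows(deltas=[{"offset": [0.1, 0.3, 1.5], "rotation": [0, 0, 0]}, {"offset": [0.1, 0.3, 3.3], "rotation": [0, 0, 0]}, {"offset": [0.1, 0.3, 4.3], "rotation": [0, 0, 0]}, {"offset": [0.1, 0.3, 4.3], "rotation": [0, 0, 0]}, {"offset": [0.1, 0.3, 4.3], "rotation": [0, 0, 0]}])

```text
clock: 7.73
position: [0.4387, -0.175, 0.0799]
tcp_rot: [-2.019, -2.407, -0.001]
wrist_force: [-1.1, -0.8, -0.0]
gripper_width: 0.0855
```

```bash
python3 -c "
from h import *
s=cams.snapshot('scene')
crop(s,290,130,410,250,5,'f1.png')
go(.439,-.1775,.011,10)"
```

```text
t 7.78 pos [ 0.439  -0.1754  0.0803] w 0.0853 off [-0.21 -0.04  6.93] rot [0.001 0.    0.   ]
```

View pics/f1.png

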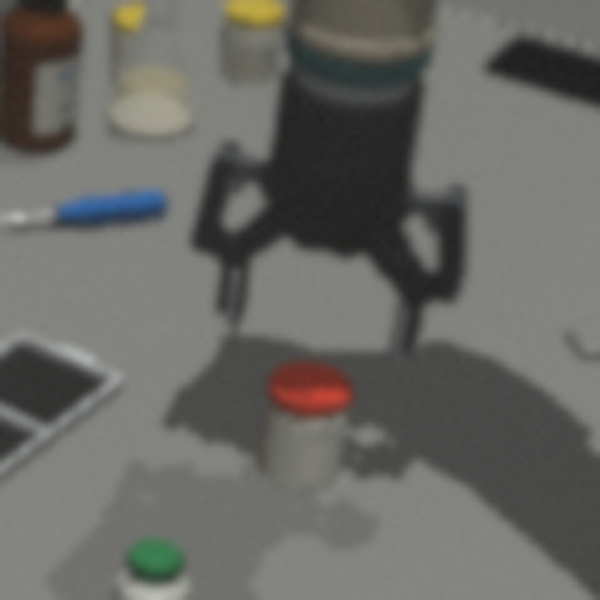

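Request:
send_rows(deltas=[{"offset": [-0.2, 0, 2], "rotation": [0, 0, 0]}, {"offset": [-0.2, 0, 4], "rotation": [0, 0, 0]}, {"offset": [-0.2, 0, 6], "rotation": [0, 0, 0]}, {"offset": [-0.2, 0, 6.8], "rotation": [0, 0, 0]}, {"offset": [-0.2, 0, 6.8], "rotation": [0, 0, 0]}])

```text
clock: 8.2
position: [0.4383, -0.1776, 0.0111]
tcp_rot: [-2.019, -2.405, 0.0]
wrist_force: [0.0, 0.5, 0.8]
gripper_width: 0.0856
```

Request:
send_rows(deltas=[{"offset": [0, 0, 0], "rotation": [0, 0, 0]}, {"offset": [0, 0, 0], "rotation": [0, 0, 0]}, {"offset": [0, 0, 0], "rotation": [0, 0, 0]}, {"offset": [0, 0, 0], "rotation": [0, 0, 0]}, {"offset": [0, 0, 0], "rotation": [0, 0, 0]}], jaw=-1)

```text
clock: 8.62
position: [0.439, -0.1784, 0.013]
tcp_rot: [2.02, 2.403, 0.001]
wrist_force: [0.2, 0.6, 6.2]
gripper_width: 0.0453
```

Request:
send_rows(deltas=[{"offset": [0, 0, -0.5], "rotation": [0, 0, 0]}, {"offset": [0, 0, -1.5], "rotation": [0, 0, 0]}, {"offset": [0, 0, -3.5], "rotation": [0, 0, 0]}, {"offset": [0, 0, -6], "rotation": [0, 0, 0]}, {"offset": [0, 0, -8], "rotation": [0, 0, 0]}])

```text
clock: 9.03
position: [0.4382, -0.1782, 0.0939]
tcp_rot: [2.021, 2.405, 0.0]
wrist_force: [0.8, -0.2, -0.4]
gripper_width: 0.0453
```

```bash
python3 -c "
from h import *
s=cams.snapshot('scene')
crop(s,290,130,410,250,5,'f2.png')
go(.623,.133,.1,10)"
```

```text
t 9.08 pos [ 0.4401 -0.1789  0.0969] w 0.0453 off [27.58 23.38 -0.28] rot [ 0.005  0.003 -0.002]
```

View pics/f2.png

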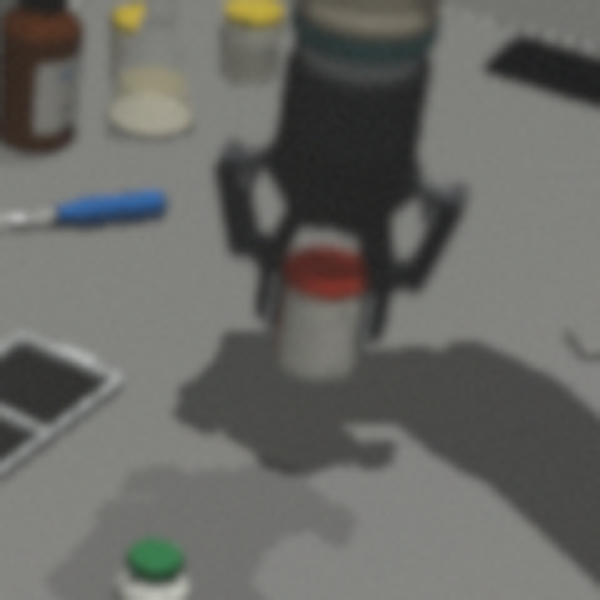

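Request:
send_rows(deltas=[{"offset": [1.5, 1.3, 0], "rotation": [0, 0, 0]}, {"offset": [4, 3.4, 0], "rotation": [0, 0, 0]}, {"offset": [7, 6, 0], "rotation": [0, 0, 0]}, {"offset": [10, 8.5, 0], "rotation": [0, 0, 0]}, {"offset": [13, 11, 0], "rotation": [0, 0, 0]}])

```text
clock: 9.5
position: [0.5249, -0.0298, 0.0929]
tcp_rot: [2.022, 2.404, 0.001]
wrist_force: [0.5, -0.3, -1.4]
gripper_width: 0.0456
```

Request:
send_rows(deltas=[{"offset": [3, 2.5, 0], "rotation": [0, 0, 0]}, {"offset": [6.5, 5.5, 0], "rotation": [0, 0, 0]}, {"offset": [10, 8.5, 0], "rotation": [0, 0, 0]}, {"offset": [12.5, 10.5, 0], "rotation": [0, 0, 0]}, {"offset": [14, 11.9, 0], "rotation": [0, 0, 0]}])

```text
clock: 9.92
position: [0.6191, 0.1345, 0.0933]
tcp_rot: [-2.014, -2.41, -0.01]
wrist_force: [0.5, 1.2, 0.4]
gripper_width: 0.0454
```

```bash
python3 -c "
from h import *
cams.snapshot('top');cams.snapshot('top')
go(.623,.133,.016,10)"
```

```text
t 10.02 pos [0.6189 0.1338 0.093 ] w 0.0451 off [-0.19  0.36  7.7 ] rot [ 0.004 -0.004  0.005]
```

Request:
send_rows(deltas=[{"offset": [-0.1, 0.3, 2], "rotation": [0, 0, 0]}, {"offset": [-0.1, 0.3, 4], "rotation": [0, 0, 0]}, {"offset": [-0.1, 0.3, 6], "rotation": [0, 0, 0]}, {"offset": [-0.1, 0.3, 6.5], "rotation": [0, 0, 0]}, {"offset": [-0.1, 0.3, 6.5], "rotation": [0, 0, 0]}])

```text
clock: 10.43
position: [0.6187, 0.1252, 0.0257]
tcp_rot: [-2.021, -2.402, 0.006]
wrist_force: [-0.9, -0.2, -0.0]
gripper_width: 0.0452
```

```bash
python3 -c "
from h import *
cams.snapshot('top');s=cams.snapshot('scene')
crop(s,190,190,290,290,5,'g1.png')
go(.623,.133,.015,10)"
```

```text
t 10.53 pos [0.6208 0.1262 0.0278] w 0.0456 off [0.63 0.33 1.28] rot [ 0.001  0.    -0.002]
```

View pics/g1.png

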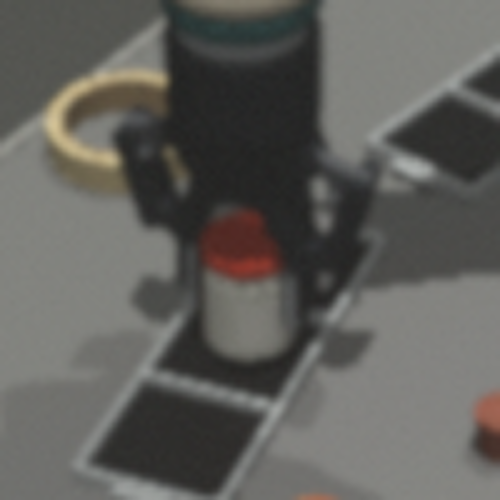

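Request:
send_rows(deltas=[{"offset": [0.6, 0.2, 0], "rotation": [0, 0, 0]}, {"offset": [0.6, 0.2, 0.4], "rotation": [0, 0, 0]}, {"offset": [0.6, 0.2, 0.8], "rotation": [0, 0, 0]}, {"offset": [0.6, 0.2, 1.1], "rotation": [0, 0, 0]}, {"offset": [0.6, 0.2, 1.1], "rotation": [0, 0, 0]}])

```text
clock: 10.95
position: [0.6215, 0.1333, 0.0161]
tcp_rot: [2.021, 2.405, 0.001]
wrist_force: [-1.3, 1.0, 2.4]
gripper_width: 0.0454
```

```bash
python3 -c "
from h import *
cams.snapshot('top');print(status.read_state()['wrist_force'])
go(.623,.133,.015,10)"
```

```text
[-0.37760653  0.38219284  2.52530854]
t 11.0 pos [0.6215 0.1333 0.0161] w 0.0452 off [-0.06  0.14  0.11] rot [ 0.    -0.    -0.001]
```

Request:
send_rows(deltas=[{"offset": [0, 0, 0], "rotation": [0, 0, 0]}, {"offset": [0, 0, 0], "rotation": [0, 0, 0]}, {"offset": [0, 0, 0], "rotation": [0, 0, 0]}, {"offset": [0, 0, 0], "rotation": [0, 0, 0]}], jaw=0.45)

```text
clock: 11.33
position: [0.6213, 0.1328, 0.0157]
tcp_rot: [-2.021, -2.405, 0.0]
wrist_force: [-0.5, -0.1, 0.5]
gripper_width: 0.0618
```

Request:
send_rows(deltas=[{"offset": [0, 0, -1], "rotation": [0, 0, 0]}, {"offset": [0, 0, -3], "rotation": [0, 0, 0]}, {"offset": [0, 0, -6], "rotation": [0, 0, 0]}, {"offset": [0, 0, -9], "rotation": [0, 0, 0]}, {"offset": [0, 0, -12], "rotation": [0, 0, 0]}])

```text
clock: 11.75
position: [0.6212, 0.133, 0.1377]
tcp_rot: [-2.021, -2.405, 0.0]
wrist_force: [1.7, 0.1, -0.3]
gripper_width: 0.0623
```

```bash
python3 -c "
from h import *
cams.snapshot('top');s=cams.snapshot('scene')
crop(s,190,190,290,290,5,'g2.png')
go(.4445,.017,.13,-7)"
```

```text
t 11.85 pos [0.6251 0.1342 0.142 ] w 0.0617 off [ -8.44 -19.81   0.98] rot [ 0.01  -0.003  0.295]
```

View pics/g2.png

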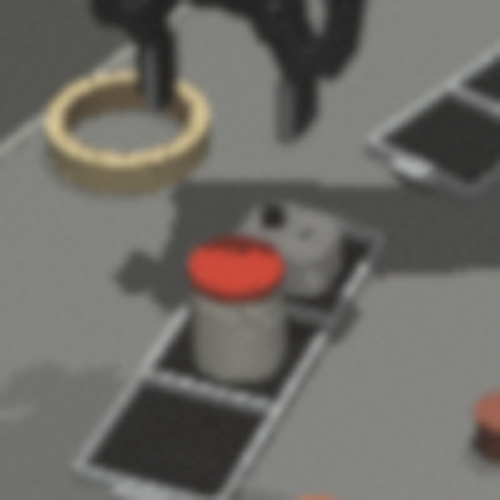

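Request:
send_rows(deltas=[{"offset": [-0.8, -1.9, 0], "rotation": [0, 0, 0.06]}, {"offset": [-2.3, -5.4, 0], "rotation": [0, 0, 0.12]}, {"offset": [-3.8, -9, 0], "rotation": [0, 0, 0.18]}, {"offset": [-5.3, -12.5, 0], "rotation": [0, 0, 0.24]}, {"offset": [-6.8, -16, 0], "rotation": [0, 0, 0.295]}], jaw=1)

```text
clock: 12.27
position: [0.4735, 0.0376, 0.1359]
tcp_rot: [2.356, 2.079, -0.0]
wrist_force: [0.9, 0.0, -0.5]
gripper_width: 0.0856
```

Request:
send_rows(deltas=[{"offset": [0, -2, 0], "rotation": [0, 0, 0]}, {"offset": [0, -3.5, 1], "rotation": [0, 0, 0]}, {"offset": [0, -3.5, 2], "rotation": [0, 0, 0]}, {"offset": [0, -3.5, 3], "rotation": [0, 0, 0]}, {"offset": [0, -3.5, 3], "rotation": [0, 0, 0]}])

```text
clock: 12.68
position: [0.4395, 0.0426, 0.1049]
tcp_rot: [-2.352, -2.081, 0.003]
wrist_force: [0.4, -0.3, 0.1]
gripper_width: 0.0853
```

```bash
python3 -c "
from h import *
cams.snapshot('top')
go(.4445,.017,.09,-7)"
```

```text
t 12.73 pos [0.44   0.0426 0.1054] w 0.0855 off [-2.49  0.76  1.54] rot [-0.002  0.001  0.   ]
```

Request:
send_rows(deltas=[{"offset": [-1.2, 0.3, 0], "rotation": [0, 0, 0]}, {"offset": [-2.4, 0.6, 0.5], "rotation": [0, 0, 0]}, {"offset": [-2.45, 0.7, 1.0], "rotation": [0, 0, 0]}, {"offset": [-2.45, 0.7, 1.5], "rotation": [0, 0, 0]}, {"offset": [-2.45, 0.7, 1.5], "rotation": [0, 0, 0]}])

```text
clock: 13.15
position: [0.4444, 0.0181, 0.0902]
tcp_rot: [-2.352, -2.081, 0.001]
wrist_force: [-0.6, -0.7, -0.5]
gripper_width: 0.0854
```

```bash
python3 -c "
from h import *
cams.snapshot('top');s=cams.snapshot('scene')
crop(s,260,160,380,280,5,'v1.png')
go(.4445,.017,.014,-7)"
```

```text
t 13.25 pos [0.4445 0.0184 0.0907] w 0.0853 off [-0.14  0.02  7.67] rot [-0.001 -0.     0.001]
```

View pics/v1.png

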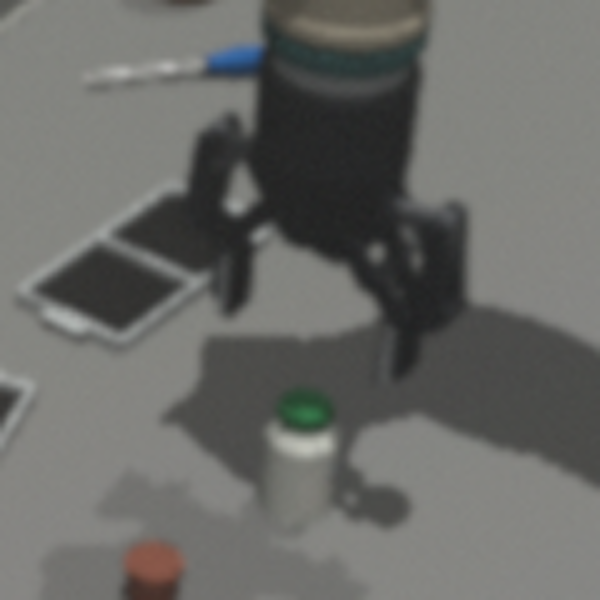

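Request:
send_rows(deltas=[{"offset": [-0.1, 0, 2], "rotation": [0, 0, 0]}, {"offset": [-0.1, 0, 4.5], "rotation": [0, 0, 0]}, {"offset": [-0.1, 0, 6.5], "rotation": [0, 0, 0]}, {"offset": [-0.1, 0, 7.6], "rotation": [0, 0, 0]}, {"offset": [-0.1, 0, 7.6], "rotation": [0, 0, 0]}])

```text
clock: 13.67
position: [0.4444, 0.0173, 0.0148]
tcp_rot: [-2.351, -2.084, 0.001]
wrist_force: [0.6, -0.3, -0.7]
gripper_width: 0.0855
```

Request:
send_rows(deltas=[{"offset": [0, 0, 0], "rotation": [0, 0, 0]}, {"offset": [0, 0, 0], "rotation": [0, 0, 0]}, {"offset": [0, 0, 0], "rotation": [0, 0, 0]}, {"offset": [0, 0, 0], "rotation": [0, 0, 0]}, {"offset": [0, 0, 0], "rotation": [0, 0, 0]}], jaw=-1)

```text
clock: 14.08
position: [0.4448, 0.0166, 0.0162]
tcp_rot: [2.352, 2.081, -0.0]
wrist_force: [-0.3, 0.1, 3.6]
gripper_width: 0.0367
```

Request:
send_rows(deltas=[{"offset": [0, 0, 0], "rotation": [0, 0, 0]}, {"offset": [0, 0, -1.5], "rotation": [0, 0, 0]}, {"offset": [0, 0, -3.5], "rotation": [0, 0, 0]}, {"offset": [0, 0, -6], "rotation": [0, 0, 0]}, {"offset": [0, 0, -8], "rotation": [0, 0, 0]}])

```text
clock: 14.5
position: [0.4443, 0.0167, 0.0968]
tcp_rot: [-2.352, -2.082, 0.001]
wrist_force: [0.6, -0.2, -0.8]
gripper_width: 0.0367
```

```bash
python3 -c "
from h import *
s=cams.snapshot('scene')
crop(s,260,160,380,280,5,'v2.png')
cams.snapshot('top')
go(.618,-.091,.09,-7)"
```

```text
t 14.6 pos [0.4463 0.0167 0.098 ] w 0.0366 off [-8.59 18.36  0.88] rot [ 0.005 -0.001 -0.   ]
```

View pics/v2.png

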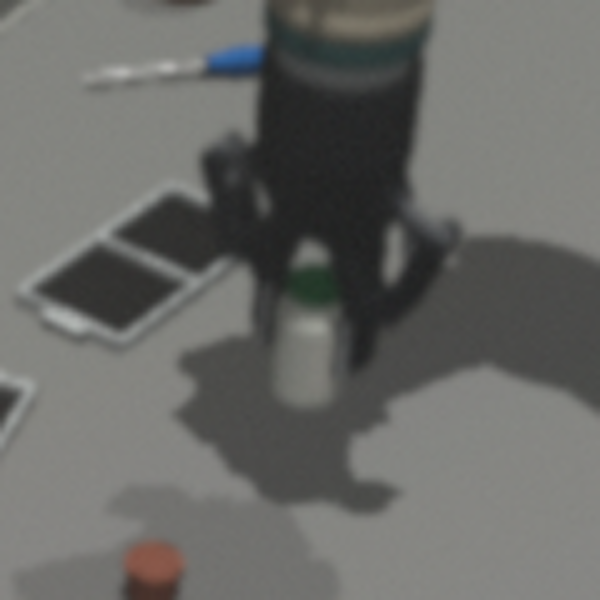

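Request:
send_rows(deltas=[{"offset": [-1, 2.1, 0], "rotation": [0, 0, 0]}, {"offset": [-2.6, 5.5, 0], "rotation": [0, 0, 0]}, {"offset": [-4.2, 9, 0], "rotation": [0, 0, 0]}, {"offset": [-5.8, 12.5, 0], "rotation": [0, 0, 0]}, {"offset": [-7.2, 15.5, 0], "rotation": [0, 0, 0]}])

```text
clock: 15.02
position: [0.5911, -0.0758, 0.0946]
tcp_rot: [2.354, 2.08, -0.002]
wrist_force: [0.7, 0.8, -1.0]
gripper_width: 0.0363
```

Request:
send_rows(deltas=[{"offset": [-1, 2.1, 0], "rotation": [0, 0, 0]}, {"offset": [-1.4, 2.9, 0], "rotation": [0, 0, 0]}, {"offset": [-1.4, 2.9, 1], "rotation": [0, 0, 0]}, {"offset": [-1.4, 2.9, 2.5], "rotation": [0, 0, 0]}, {"offset": [-1.4, 2.9, 2.5], "rotation": [0, 0, 0]}])

```text
clock: 15.43
position: [0.6126, -0.0899, 0.0668]
tcp_rot: [-2.347, -2.081, 0.009]
wrist_force: [-1.4, -0.3, -2.1]
gripper_width: 0.0369
```

```bash
python3 -c "
from h import *
cams.snapshot('top')
go(.618,-.091,.019,-7)"
```

```text
t 15.48 pos [ 0.6133 -0.0899  0.0681] w 0.0369 off [-0.05  0.51  4.91] rot [-0.006  0.001  0.003]
```

Request:
send_rows(deltas=[{"offset": [-0.05, 0.4, 1.2], "rotation": [0, 0, 0]}, {"offset": [-0.05, 0.4, 2.5], "rotation": [0, 0, 0]}, {"offset": [-0.05, 0.4, 3.5], "rotation": [0, 0, 0]}, {"offset": [-0.05, 0.4, 4], "rotation": [0, 0, 0]}, {"offset": [-0.05, 0.4, 4], "rotation": [0, 0, 0]}])

```text
clock: 15.9
position: [0.6191, -0.0922, 0.0285]
tcp_rot: [-2.351, -2.081, 0.005]
wrist_force: [0.8, -0.1, -0.7]
gripper_width: 0.0366
```

```bash
python3 -c "
from h import *
cams.snapshot('top');s=cams.snapshot('scene')
crop(s,230,150,330,250,5,'v3.png')
go(.618,-.091,.0185,-7)"
```

```text
t 16.0 pos [ 0.6204 -0.0921  0.0301] w 0.0367 off [ 0.08 -0.25  1.16] rot [-0.001  0.     0.   ]
```

View pics/v3.png

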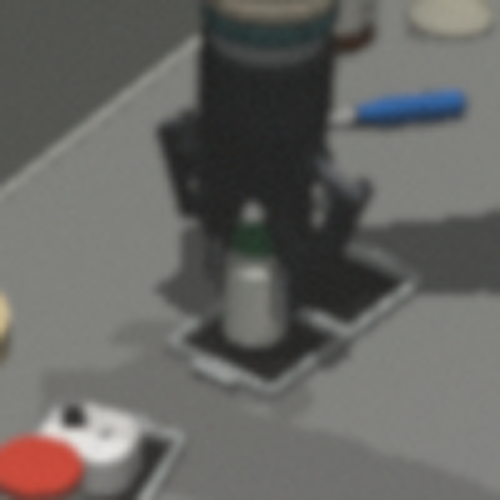

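Request:
send_rows(deltas=[{"offset": [0.05, -0.25, 0.3], "rotation": [0, 0, 0]}, {"offset": [0.05, -0.25, 0.7], "rotation": [0, 0, 0]}, {"offset": [0.05, -0.25, 1.0], "rotation": [0, 0, 0]}, {"offset": [0.05, -0.25, 1.15], "rotation": [0, 0, 0]}, {"offset": [0.05, -0.25, 1.15], "rotation": [0, 0, 0]}])

```text
clock: 16.42
position: [0.618, -0.0916, 0.0193]
tcp_rot: [2.353, 2.082, -0.002]
wrist_force: [-1.3, -0.2, 2.9]
gripper_width: 0.0371
```

```bash
python3 -c "
from h import *
cams.snapshot('top');print(status.read_state()['wrist_force'])
go(.618,-.091,.018,-7)"
```

```text
[-1.63619545 -0.10096557  4.0312053 ]
t 16.47 pos [ 0.618  -0.0916  0.0193] w 0.0368 off [ 0.06 -0.    0.13] rot [-0.001  0.001  0.   ]
```

Request:
send_rows(deltas=[{"offset": [0, 0, 0], "rotation": [0, 0, 0]}, {"offset": [0, 0, 0], "rotation": [0, 0, 0]}, {"offset": [0, 0, 0], "rotation": [0, 0, 0]}, {"offset": [0, 0, 0], "rotation": [0, 0, 0]}], jaw=0.25)

```text
clock: 16.8
position: [0.6181, -0.0916, 0.0187]
tcp_rot: [2.353, 2.082, -0.001]
wrist_force: [0.0, -0.0, 0.3]
gripper_width: 0.0535
```

Request:
send_rows(deltas=[{"offset": [0, 0, -1], "rotation": [0, 0, 0]}, {"offset": [0, 0, -3], "rotation": [0, 0, 0]}, {"offset": [0, 0, -6], "rotation": [0, 0, 0]}, {"offset": [0, 0, -9], "rotation": [0, 0, 0]}, {"offset": [0, 0, -11.5], "rotation": [0, 0, 0]}])

```text
clock: 17.22
position: [0.6186, -0.0912, 0.1364]
tcp_rot: [2.352, 2.082, 0.001]
wrist_force: [0.6, -0.0, -0.1]
gripper_width: 0.0534
```

```bash
python3 -c "
from h import *
cams.snapshot('top');s=cams.snapshot('scene')
crop(s,230,150,330,250,5,'v4.png')
go(.473,.1215,.12,-7)"
```

```text
t 17.32 pos [ 0.6215 -0.0911  0.1392] w 0.0534 off [ 19.29 -17.34   1.77] rot [ 0.009 -0.     0.   ]
```

View pics/v4.png

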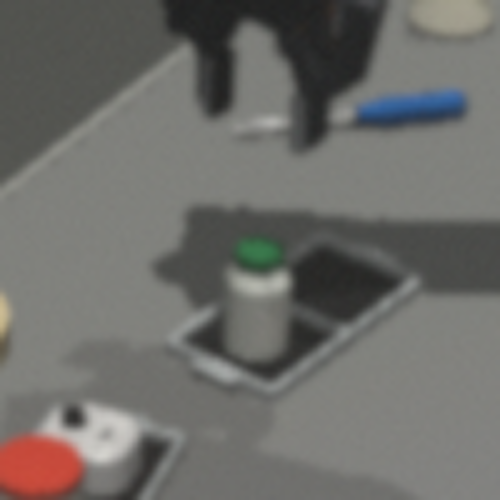

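Request:
send_rows(deltas=[{"offset": [2, -1.8, 0], "rotation": [0, 0, 0]}, {"offset": [4.8, -4.3, 0], "rotation": [0, 0, 0]}, {"offset": [7.7, -6.9, 0], "rotation": [0, 0, 0]}, {"offset": [10.6, -9.5, 0], "rotation": [0, 0, 0]}, {"offset": [13.5, -12.1, 0], "rotation": [0, 0, 0]}], jaw=0.6)

```text
clock: 17.73
position: [0.5129, 0.0582, 0.1337]
tcp_rot: [-2.353, -2.081, 0.002]
wrist_force: [1.6, 0.5, -0.2]
gripper_width: 0.0686
```

Request:
send_rows(deltas=[{"offset": [2.9, -2.6, 0.5], "rotation": [0, 0, 0]}, {"offset": [5, -4.5, 1.5], "rotation": [0, 0, 0]}, {"offset": [5.7, -5.1, 3], "rotation": [0, 0, 0]}, {"offset": [5.7, -5.1, 4.5], "rotation": [0, 0, 0]}, {"offset": [5.7, -5.1, 4.5], "rotation": [0, 0, 0]}])

```text
clock: 18.15
position: [0.4685, 0.1203, 0.087]
tcp_rot: [-2.349, -2.084, 0.008]
wrist_force: [0.2, 0.5, -0.2]
gripper_width: 0.0685
```

```bash
python3 -c "
from h import *
cams.snapshot('top');s=cams.snapshot('scene')
crop(s,240,190,340,290,5,'w1.png')
go(.473,.1215,.009,-7)"
```

```text
t 18.25 pos [0.4705 0.1198 0.0886] w 0.0682 off [0.21 0.24 7.96] rot [-0.001  0.001  0.   ]
```

View pics/w1.png

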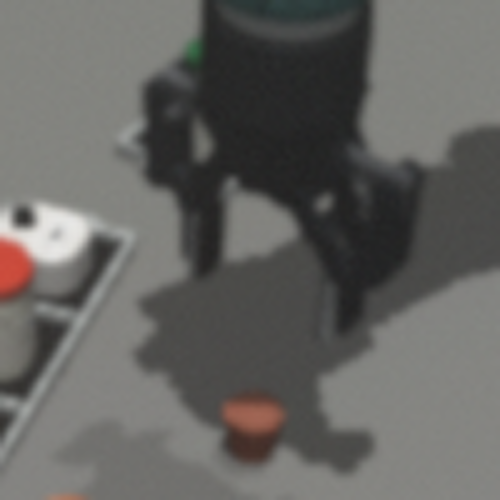

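Request:
send_rows(deltas=[{"offset": [0.2, 0.2, 2], "rotation": [0, 0, 0]}, {"offset": [0.2, 0.2, 4.5], "rotation": [0, 0, 0]}, {"offset": [0.2, 0.2, 6.5], "rotation": [0, 0, 0]}, {"offset": [0.2, 0.2, 7.9], "rotation": [0, 0, 0]}, {"offset": [0.2, 0.2, 7.9], "rotation": [0, 0, 0]}])

```text
clock: 18.67
position: [0.4725, 0.1207, 0.0083]
tcp_rot: [-2.354, -2.08, 0.005]
wrist_force: [-0.6, -0.1, -0.0]
gripper_width: 0.0686
```

```bash
python3 -c "
from h import *
cams.snapshot('top');s=cams.snapshot('scene')
crop(s,240,190,340,290,5,'w2.png')
go(.473,.1215,.009,-7)"
```

```text
t 18.77 pos [0.4735 0.1214 0.0103] w 0.0685 off [ 0.   -0.05  0.13] rot [-0.     0.001 -0.001]
```

View pics/w2.png

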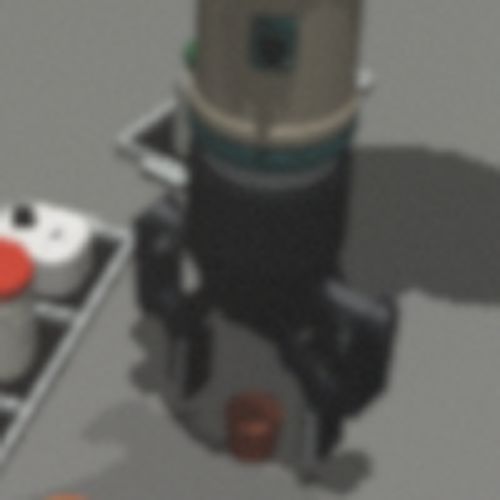

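Centred between the fingers. Close and lift.

Request:
send_rows(deltas=[{"offset": [0, 0, 0.2], "rotation": [0, 0, 0]}, {"offset": [0, 0, 0.2], "rotation": [0, 0, 0]}, {"offset": [0, 0, 0.2], "rotation": [0, 0, 0]}, {"offset": [0, 0, 0.2], "rotation": [0, 0, 0]}, {"offset": [0, 0, 0.2], "rotation": [0, 0, 0]}], jaw=-1)

```text
clock: 19.18
position: [0.4736, 0.1218, 0.0088]
tcp_rot: [2.352, 2.081, 0.001]
wrist_force: [-0.2, 0.2, 5.7]
gripper_width: 0.0272
```

Request:
send_rows(deltas=[{"offset": [0, 0, 0], "rotation": [0, 0, 0]}, {"offset": [0, 0, -1], "rotation": [0, 0, 0]}, {"offset": [0, 0, -3], "rotation": [0, 0, 0]}, {"offset": [0, 0, -6], "rotation": [0, 0, 0]}, {"offset": [0, 0, -9], "rotation": [0, 0, 0]}])

```text
clock: 19.6
position: [0.4722, 0.1216, 0.0988]
tcp_rot: [-2.352, -2.082, 0.004]
wrist_force: [0.5, -0.4, 0.5]
gripper_width: 0.0273
```

```bash
python3 -c "
from h import *
s=cams.snapshot('scene')
crop(s,240,170,340,270,5,'w3.png')
cams.snapshot('top')
go(.607,-.1655,.1,-7)"
```

```text
t 19.7 pos [0.4756 0.1228 0.1018] w 0.0274 off [-27.02  16.56   0.22] rot [ 0.007 -0.003 -0.   ]
```

View pics/w3.png

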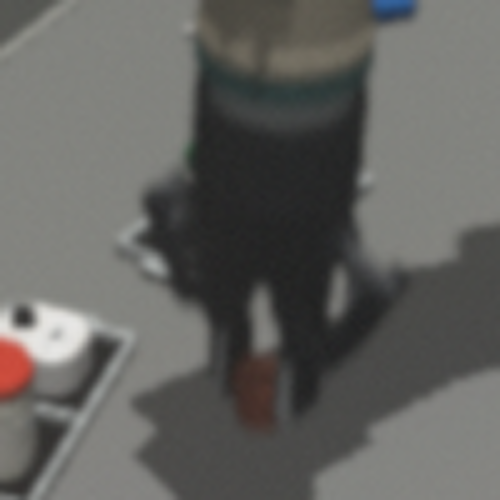

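Request:
send_rows(deltas=[{"offset": [-1.8, 1.1, -1], "rotation": [0, 0, 0]}, {"offset": [-4.8, 2.9, -1], "rotation": [0, 0, 0]}, {"offset": [-8.1, 5, -1], "rotation": [0, 0, 0]}, {"offset": [-11.5, 7, -1], "rotation": [0, 0, 0]}, {"offset": [-14.9, 9, -1], "rotation": [0, 0, 0]}])

```text
clock: 20.12
position: [0.5444, -0.0389, 0.1078]
tcp_rot: [2.352, 2.082, -0.002]
wrist_force: [0.7, 0.5, -0.6]
gripper_width: 0.0273
```

Request:
send_rows(deltas=[{"offset": [-3.3, 2, 0], "rotation": [0, 0, 0]}, {"offset": [-6.6, 4, 0], "rotation": [0, 0, 0]}, {"offset": [-9.6, 5.8, 0], "rotation": [0, 0, 0]}, {"offset": [-11.8, 7.2, 0], "rotation": [0, 0, 0]}, {"offset": [-12.3, 7.8, 0], "rotation": [0, 0, 0]}])

```text
clock: 20.53
position: [0.6069, -0.1759, 0.1069]
tcp_rot: [2.359, 2.071, -0.005]
wrist_force: [0.4, -1.1, 0.4]
gripper_width: 0.0274
```

```bash
python3 -c "
from h import *
cams.snapshot('top');cams.snapshot('top')
go(.607,-.1655,.012,-7)"
```

```text
t 20.63 pos [ 0.6067 -0.1705  0.1071] w 0.0272 off [ 0.51 -0.03  9.51] rot [-0.001  0.001 -0.003]
```

Request:
send_rows(deltas=[{"offset": [0.3, 0, 2], "rotation": [0, 0, 0]}, {"offset": [0.3, 0, 4], "rotation": [0, 0, 0]}, {"offset": [0.3, 0, 6], "rotation": [0, 0, 0]}, {"offset": [0.3, 0, 8], "rotation": [0, 0, 0]}, {"offset": [0.3, 0, 8], "rotation": [0, 0, 0]}])

```text
clock: 21.05
position: [0.6033, -0.1626, 0.0244]
tcp_rot: [-2.344, -2.082, 0.007]
wrist_force: [-0.5, -0.9, -0.7]
gripper_width: 0.027
```

```bash
python3 -c "
from h import *
cams.snapshot('top');s=cams.snapshot('scene')
crop(s,240,140,340,240,5,'w4.png')
go(.607,-.1655,.012,-7)"
```

```text
t 21.15 pos [ 0.6062 -0.1634  0.0278] w 0.0272 off [-0.2   0.11  1.57] rot [-0.002 -0.001  0.003]
```

View pics/w4.png

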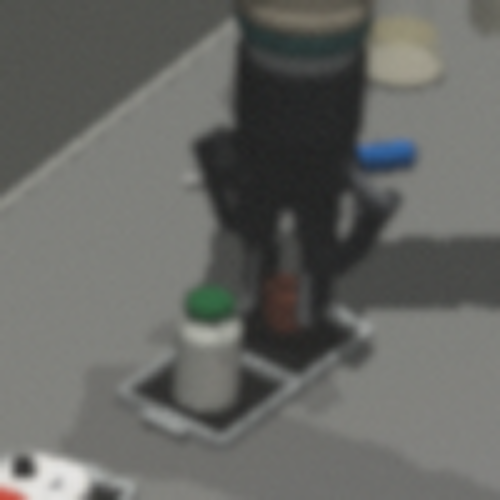

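Request:
send_rows(deltas=[{"offset": [-0.2, 0.1, 0.3], "rotation": [0, 0, 0]}, {"offset": [-0.2, 0.1, 0.7], "rotation": [0, 0, 0]}, {"offset": [-0.2, 0.1, 1.1], "rotation": [0, 0, 0]}, {"offset": [-0.2, 0.1, 1.4], "rotation": [0, 0, 0]}, {"offset": [-0.2, 0.1, 1.4], "rotation": [0, 0, 0]}])

```text
clock: 21.57
position: [0.6073, -0.1679, 0.0135]
tcp_rot: [-2.353, -2.081, 0.002]
wrist_force: [-0.0, -0.8, -1.0]
gripper_width: 0.0269
```

```bash
python3 -c "
from h import *
cams.snapshot('top');print(status.read_state()['wrist_force'])
go(.607,-.1655,.0115,-7)"
```

```text
[-0.96791034 -0.32607175  0.11843531]
t 21.62 pos [ 0.6075 -0.1679  0.0137] w 0.027 off [ 0.23 -0.08  0.22] rot [-0.001  0.001  0.   ]
```

Request:
send_rows(deltas=[{"offset": [0.2, 0, 0.1], "rotation": [0, 0, 0]}, {"offset": [0.2, 0, 0.25], "rotation": [0, 0, 0]}, {"offset": [0.2, 0, 0.25], "rotation": [0, 0, 0]}])

```text
clock: 21.87
position: [0.6083, -0.1654, 0.0119]
tcp_rot: [2.352, 2.082, -0.0]
wrist_force: [-0.8, -0.4, 3.3]
gripper_width: 0.0269
```

Request:
send_rows(deltas=[{"offset": [0, 0, 0], "rotation": [0, 0, 0]}, {"offset": [0, 0, 0], "rotation": [0, 0, 0]}, {"offset": [0, 0, 0], "rotation": [0, 0, 0]}, {"offset": [0, 0, 0], "rotation": [0, 0, 0]}], jaw=0)

```text
clock: 22.2
position: [0.6079, -0.1659, 0.0113]
tcp_rot: [-2.353, -2.082, 0.001]
wrist_force: [-0.1, 0.2, 0.3]
gripper_width: 0.0426
```

Request:
send_rows(deltas=[{"offset": [0, 0, -1], "rotation": [0, 0, 0]}, {"offset": [0, 0, -3], "rotation": [0, 0, 0]}, {"offset": [0, 0, -6], "rotation": [0, 0, 0]}, {"offset": [0, 0, -9], "rotation": [0, 0, 0]}, {"offset": [0, 0, -11.5], "rotation": [0, 0, 0]}])

```text
clock: 22.62
position: [0.6085, -0.1655, 0.129]
tcp_rot: [2.352, 2.082, 0.001]
wrist_force: [0.4, -0.5, -0.3]
gripper_width: 0.0427
```

```bash
python3 -c "
from h import *
cams.snapshot('top');s=cams.snapshot('scene')
crop(s,240,140,340,240,5,'w5.png')
go(.497,.305,.13,10)"
```

```text
t 22.72 pos [ 0.6113 -0.1658  0.1318] w 0.0427 off [ 4.534e+01 -1.708e+01 -1.000e-02] rot [ 0.008  0.002 -0.297]
```

View pics/w5.png

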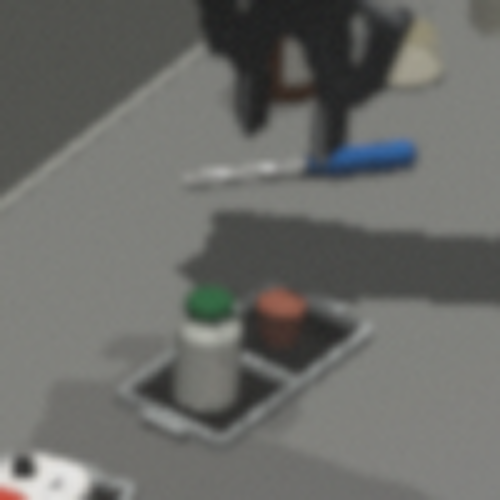

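Request:
send_rows(deltas=[{"offset": [2, -0.75, 0], "rotation": [0, 0, -0.06]}, {"offset": [5.5, -2.1, 0], "rotation": [0, 0, -0.12]}, {"offset": [9.2, -3.5, 0], "rotation": [0, 0, -0.18]}, {"offset": [12.9, -4.9, 0], "rotation": [0, 0, -0.24]}, {"offset": [16.6, -6.3, 0], "rotation": [0, 0, -0.297]}], jaw=0.5)

```text
clock: 23.13
position: [0.5647, 0.0079, 0.1262]
tcp_rot: [-2.016, -2.409, 0.002]
wrist_force: [1.0, 0.4, -0.3]
gripper_width: 0.0644
```

```bash
python3 -c "
from h import *
go(.497,.305,.13,10)
s=cams.snapshot('scene');t=cams.snapshot('top')
crop(s,260,160,340,240,5,'x1.png');crop(t,280,170,360,250,5,'x2.png')
cv2.imwrite('pics/x.png',np.hstack([cv2.imread('pics/x1.png'),cv2.imread('pics/x2.png')]))
go(.497,.305,.13,10)"
```

```text
t 23.13 pos [0.5647 0.0079 0.1262] w 0.0644 off [30.44 -1.42 -0.39] rot [-0.001  0.     0.003]
t 23.23 pos [0.5637 0.0157 0.1272] w 0.0637 off [29.67 -1.14 -0.13] rot [ 0.    -0.005  0.013]
```

View pics/x.png

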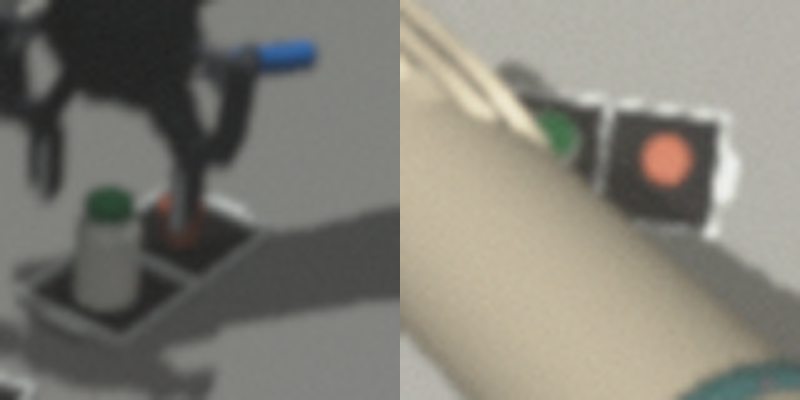

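Request:
send_rows(deltas=[{"offset": [3, -0.15, 0], "rotation": [0, 0, 0]}, {"offset": [7, -0.3, 0], "rotation": [0, 0, 0]}, {"offset": [11, -0.5, 0], "rotation": [0, 0, 0]}, {"offset": [15, -0.6, 0], "rotation": [0, 0, 0]}, {"offset": [19, -0.7, 0], "rotation": [0, 0, 0]}])

```text
clock: 23.65
position: [0.525, 0.1937, 0.1261]
tcp_rot: [-2.02, -2.406, 0.002]
wrist_force: [1.2, 0.5, 0.3]
gripper_width: 0.0641
```

Request:
send_rows(deltas=[{"offset": [4, -0.2, 0], "rotation": [0, 0, 0]}, {"offset": [8, -0.4, 0], "rotation": [0, 0, 0]}, {"offset": [10, -0.5, 0], "rotation": [0, 0, 0]}, {"offset": [10, -0.5, 1], "rotation": [0, 0, 0]}, {"offset": [10, -0.5, 2], "rotation": [0, 0, 0]}])

```text
clock: 24.07
position: [0.5029, 0.2916, 0.1061]
tcp_rot: [2.015, 2.41, 0.0]
wrist_force: [0.0, -1.3, -0.7]
gripper_width: 0.0644
```

```bash
python3 -c "
from h import *
cams.snapshot('top');cams.snapshot('top')
go(.497,.305,.0085,10)"
```

```text
t 24.17 pos [0.5027 0.2872 0.1039] w 0.0643 off [ 1.89 -0.21  9.53] rot [-0.004  0.004 -0.001]
```

Request:
send_rows(deltas=[{"offset": [1, -0.1, 1], "rotation": [0, 0, 0]}, {"offset": [1.8, -0.25, 3], "rotation": [0, 0, 0]}, {"offset": [1.8, -0.25, 5], "rotation": [0, 0, 0]}, {"offset": [1.8, -0.25, 5.5], "rotation": [0, 0, 0]}, {"offset": [1.8, -0.25, 5.5], "rotation": [0, 0, 0]}])

```text
clock: 24.58
position: [0.497, 0.3058, 0.0494]
tcp_rot: [-2.02, -2.406, 0.007]
wrist_force: [-0.8, 0.0, 0.1]
gripper_width: 0.0639
```

```bash
python3 -c "
from h import *
cams.snapshot('top');s=cams.snapshot('scene')
crop(s,190,230,310,350,5,'y1.png')
go(.497,.305,.0085,10)"
```

```text
t 24.68 pos [0.4982 0.307  0.0515] w 0.064 off [-0.18 -0.15  4.3 ] rot [-0.     0.    -0.001]
```

View pics/y1.png

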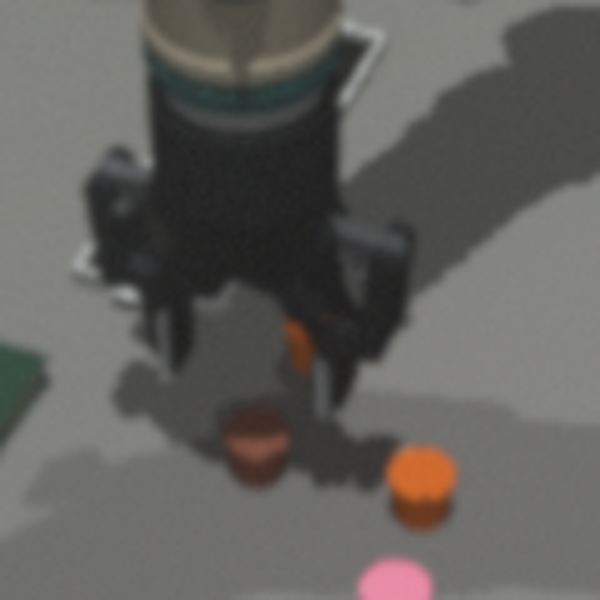

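Request:
send_rows(deltas=[{"offset": [-0.2, -0.1, 1.5], "rotation": [0, 0, 0]}, {"offset": [-0.2, -0.1, 3], "rotation": [0, 0, 0]}, {"offset": [-0.2, -0.1, 4.2], "rotation": [0, 0, 0]}, {"offset": [-0.2, -0.1, 4.3], "rotation": [0, 0, 0]}, {"offset": [-0.2, -0.1, 4.3], "rotation": [0, 0, 0]}])

```text
clock: 25.1
position: [0.4971, 0.3051, 0.0083]
tcp_rot: [-2.019, -2.407, 0.002]
wrist_force: [-0.1, 0.1, -0.6]
gripper_width: 0.0639
```

Request:
send_rows(deltas=[{"offset": [0, 0, 0], "rotation": [0, 0, 0]}, {"offset": [0, 0, 0], "rotation": [0, 0, 0]}, {"offset": [0, 0, 0], "rotation": [0, 0, 0]}, {"offset": [0, 0, 0], "rotation": [0, 0, 0]}, {"offset": [0, 0, 0], "rotation": [0, 0, 0]}], jaw=-1)

```text
clock: 25.52
position: [0.4975, 0.3057, 0.0091]
tcp_rot: [2.018, 2.407, 0.001]
wrist_force: [-0.6, -0.0, 6.1]
gripper_width: 0.0273
```

Request:
send_rows(deltas=[{"offset": [0, 0, 0], "rotation": [0, 0, 0]}, {"offset": [0, 0, -1], "rotation": [0, 0, 0]}, {"offset": [0, 0, -3], "rotation": [0, 0, 0]}, {"offset": [0, 0, -6], "rotation": [0, 0, 0]}, {"offset": [0, 0, -9], "rotation": [0, 0, 0]}])

```text
clock: 25.93
position: [0.4963, 0.3048, 0.099]
tcp_rot: [-2.018, -2.407, 0.004]
wrist_force: [1.1, -0.3, -0.2]
gripper_width: 0.0273
```

```bash
python3 -c "
from h import *
cams.snapshot('top');s=cams.snapshot('scene')
crop(s,190,230,310,350,5,'y2.png')
go(.609,.207,.1,10)"
```

```text
t 26.03 pos [0.4994 0.3077 0.1031] w 0.027 off [-11.82   9.04   0.33] rot [ 0.007 -0.004  0.   ]
```

View pics/y2.png

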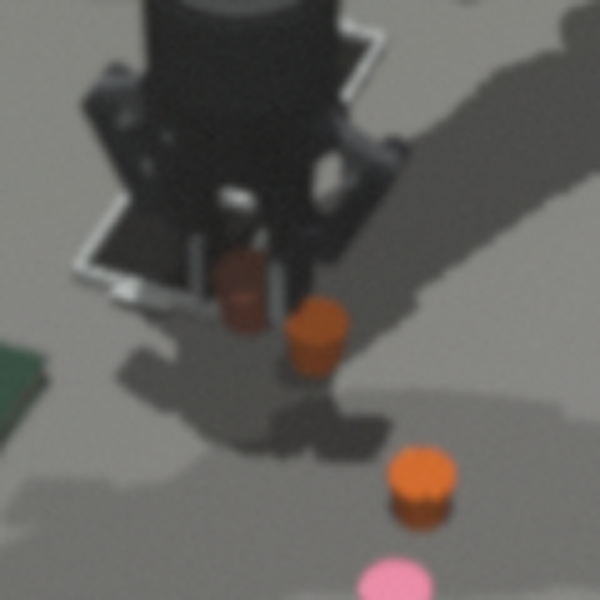

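Request:
send_rows(deltas=[{"offset": [-2, 1.5, 0], "rotation": [0, 0, 0]}, {"offset": [-4.8, 3.7, 0], "rotation": [0, 0, 0]}, {"offset": [-8, 6.1, 0], "rotation": [0, 0, 0]}, {"offset": [-10.7, 8.2, 0], "rotation": [0, 0, 0]}, {"offset": [-12, 9.2, 0], "rotation": [0, 0, 0]}])

```text
clock: 26.45
position: [0.6124, 0.197, 0.0975]
tcp_rot: [2.024, 2.398, -0.004]
wrist_force: [1.1, 0.0, -0.5]
gripper_width: 0.0269
```

```bash
python3 -c "
from h import *
cams.snapshot('top');cams.snapshot('top');cams.snapshot('top')
go(.609,.207,.012,10)"
```

```text
t 26.6 pos [0.6093 0.2009 0.0975] w 0.027 off [0.62 0.09 8.55] rot [-0.001  0.001 -0.003]
```

Request:
send_rows(deltas=[{"offset": [0.5, 0.05, 2], "rotation": [0, 0, 0]}, {"offset": [0.5, 0.05, 4], "rotation": [0, 0, 0]}, {"offset": [0.5, 0.05, 6], "rotation": [0, 0, 0]}, {"offset": [0.5, 0.05, 7], "rotation": [0, 0, 0]}, {"offset": [0.5, 0.05, 7], "rotation": [0, 0, 0]}])

```text
clock: 27.02
position: [0.6053, 0.2086, 0.0258]
tcp_rot: [-2.014, -2.407, 0.008]
wrist_force: [0.2, -0.3, -0.7]
gripper_width: 0.0273
```

```bash
python3 -c "
from h import *
cams.snapshot('top');s=cams.snapshot('scene')
crop(s,190,210,290,310,5,'y3.png')
go(.609,.207,.012,10)"
```

```text
t 27.12 pos [0.6076 0.2092 0.0285] w 0.0273 off [-0.24  0.1   1.65] rot [-0.001 -0.     0.002]
```

View pics/y3.png

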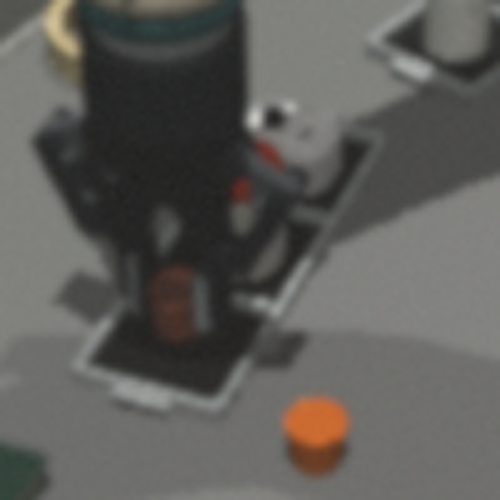

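Request:
send_rows(deltas=[{"offset": [-0.1, 0.05, 0.4], "rotation": [0, 0, 0]}, {"offset": [-0.1, 0.05, 0.8], "rotation": [0, 0, 0]}, {"offset": [-0.1, 0.05, 1.2], "rotation": [0, 0, 0]}, {"offset": [-0.1, 0.05, 1.5], "rotation": [0, 0, 0]}, {"offset": [-0.1, 0.05, 1.5], "rotation": [0, 0, 0]}])

```text
clock: 27.53
position: [0.6085, 0.2069, 0.0127]
tcp_rot: [-2.019, -2.407, 0.002]
wrist_force: [0.0, -0.9, 0.1]
gripper_width: 0.0266
```

```bash
python3 -c "
from h import *
cams.snapshot('top');print(status.read_state()['wrist_force'])
go(.609,.207,.0115,10)"
```

```text
[ 0.87573394  0.56424122 -0.03913719]
t 27.58 pos [0.6086 0.207  0.0129] w 0.0271 off [-0.    0.04  0.14] rot [-0.001  0.001  0.   ]
```

Request:
send_rows(deltas=[{"offset": [0, 0, 0.1], "rotation": [0, 0, 0]}, {"offset": [0, 0, 0.15], "rotation": [0, 0, 0]}, {"offset": [0, 0, 0.15], "rotation": [0, 0, 0]}])

```text
clock: 27.83
position: [0.609, 0.2074, 0.0122]
tcp_rot: [2.019, 2.407, -0.0]
wrist_force: [-2.0, -0.2, 3.4]
gripper_width: 0.0269
```

Request:
send_rows(deltas=[{"offset": [0, 0, 0], "rotation": [0, 0, 0]}, {"offset": [0, 0, 0], "rotation": [0, 0, 0]}, {"offset": [0, 0, 0], "rotation": [0, 0, 0]}, {"offset": [0, 0, 0], "rotation": [0, 0, 0]}], jaw=0)

```text
clock: 28.17
position: [0.6088, 0.2071, 0.0116]
tcp_rot: [-2.019, -2.407, 0.001]
wrist_force: [0.7, 0.4, 0.7]
gripper_width: 0.0428
```

Request:
send_rows(deltas=[{"offset": [0, 0, -1], "rotation": [0, 0, 0]}, {"offset": [0, 0, -3], "rotation": [0, 0, 0]}, {"offset": [0, 0, -6], "rotation": [0, 0, 0]}, {"offset": [0, 0, -9.5], "rotation": [0, 0, 0]}, {"offset": [0, 0, -13], "rotation": [0, 0, 0]}])

```text
clock: 28.58
position: [0.6083, 0.2072, 0.1433]
tcp_rot: [-2.018, -2.407, 0.002]
wrist_force: [0.2, 0.1, 0.2]
gripper_width: 0.0428
```

```bash
python3 -c "
from h import *
go(.45,0.0,.3,10);go(.40,-.20,.25,-30)"
```

```text
t 28.58 pos [0.6083 0.2072 0.1433] w 0.0428 off [-17.64 -19.23 -15.63] rot [-0.002  0.     0.001]
t 28.58 pos [0.6083 0.2072 0.1433] w 0.0428 off [-36.46 -27.64 -10.61] rot [-0.002  0.001  0.699]
```

Request:
send_rows(deltas=[{"offset": [-2, -1.5, -1], "rotation": [0, 0, 0.05]}, {"offset": [-5, -3.8, -2], "rotation": [0, 0, 0.1]}, {"offset": [-8, -6, -4], "rotation": [0, 0, 0.15]}, {"offset": [-11, -8.4, -6], "rotation": [0, 0, 0.2]}, {"offset": [-14, -10.7, -8], "rotation": [0, 0, 0.25]}])

```text
clock: 29.0
position: [0.528, 0.0522, 0.2215]
tcp_rot: [2.305, 2.134, -0.002]
wrist_force: [0.6, -0.7, 0.9]
gripper_width: 0.0428
```

```bash
python3 -c "
from h import *
go(.40,-.24,.25,-30)"
```

```text
t 29.0 pos [0.528  0.0522 0.2215] w 0.0428 off [-30.11 -10.52  -2.82] rot [-0.     0.001  0.447]
```

Request:
send_rows(deltas=[{"offset": [-3.5, -1.2, -1], "rotation": [0, 0, 0.09]}, {"offset": [-7, -2.4, -2], "rotation": [0, 0, 0.18]}, {"offset": [-10.5, -3.7, -2.8], "rotation": [0, 0, 0.27]}, {"offset": [-14, -4.9, -2.8], "rotation": [0, 0, 0.36]}, {"offset": [-17.5, -6.1, -2.8], "rotation": [0, 0, 0.44]}])

```text
clock: 29.42
position: [0.4548, -0.1179, 0.2498]
tcp_rot: [2.715, 1.576, 0.001]
wrist_force: [0.4, 0.1, -0.4]
gripper_width: 0.043
```

```bash
python3 -c "
from h import *
go(.40,-.24,.25,-30)"
```

```text
t 29.42 pos [ 0.4548 -0.1179  0.2498] w 0.043 off [-1.332e+01  1.300e+00 -1.000e-02] rot [0.002 0.001 0.005]
```

Request:
send_rows(deltas=[{"offset": [-3.5, 0.3, 0], "rotation": [0, 0, 0]}, {"offset": [-7, 0.6, 0], "rotation": [0, 0, 0]}, {"offset": [-10, 1, 0], "rotation": [0, 0, 0]}, {"offset": [-13, 1.3, 0], "rotation": [0, 0, 0]}, {"offset": [-13, 1.3, 0], "rotation": [0, 0, 0]}])

```text
clock: 29.83
position: [0.3993, -0.2421, 0.2486]
tcp_rot: [2.719, 1.569, -0.007]
wrist_force: [0.3, 0.2, 0.2]
gripper_width: 0.043
```

Run:
```python
from h import *
t=cams.snapshot("top");s=cams.snapshot("scene")
crop(t,150,120,410,290,3,"z1.png");crop(s,190,140,350,340,3,"z2.png")
# expected object-top projections at compartment centres
C={"cnt":(.637,.0594,.029),"pot":(.6233,.133,.063),"vial":(.6179,-.0909,.069),"sB":(.607,-.1655,.029),"sA":(.609,.207,.029)}
F={"pot":lambda p:p[...,0]-p[...,2]>60,"sA":lambda p:p[...,0]-p[...,2]>30,"sB":lambda p:p[...,0]-p[...,2]>30,"vial":lambda p:p[...,1]-p[...,0]>35,"cnt":lambda p:p.min(2)>200}
for k,P in C.items():
    e=proj(t,P)[0]; x,y=e.round().astype(int); p=t["img"][y-13:y+14,x-13:x+14].astype(int)
    n,l,st,ce=cv2.connectedComponentsWithStats(F[k](p).astype(np.uint8))
    if n<2: print(k,"none");continue
    i=1+np.argmax(st[1:,4]); c=ce[i]+[x-13,y-13]; Q=atz(t,c,P[2]); print(k,e.round(1),c.round(1),"err mm",((Q-P)*1000)[:2].round(1),st[i,4])
```

```text
cnt [260.1 193.5] [260.5 192.9] err mm [ 1.8 -1.2] 197
pot [235.1 196.7] [235.1 197.2] err mm [-1.4  0.1] 240
vial [310.  197.2] [309.9 196.4] err mm [ 2.4 -0. ] 70
sB [333.  202.1] [332.9 201.4] err mm [2.4 0.4] 101
sA [212.1 203.2] [212.4 203.2] err mm [ 0.1 -0.8] 105
```

View pics/z1.png

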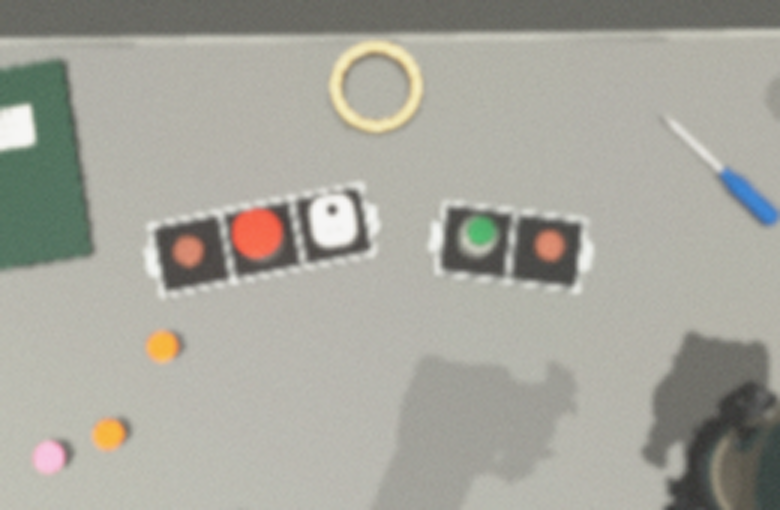

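View pics/z2.png

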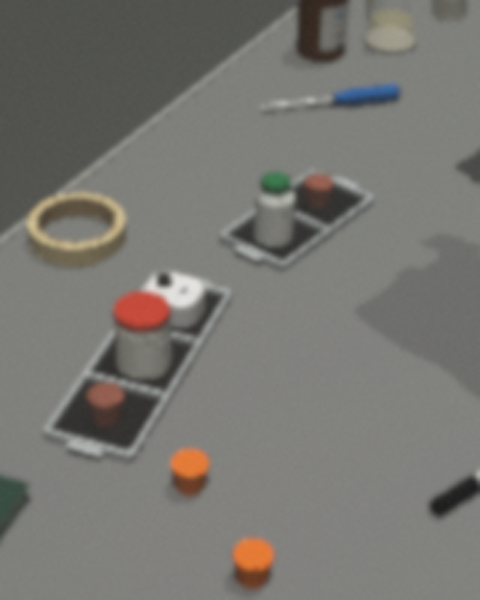

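```bash
python3 -c "
from bench import status,ticket
s=status.read_state();print(s['clock'],abs(s['joint_velocities']).max(),s['wrist_force']);print(ticket.close_job())"
```

```text
29.9333 0.04119870613456881 [0.31248612 0.27983855 0.15622345]
the job is handed in; nothing more can be done
None
```

Both kits are made up and the job was handed in at about 30 s of robot time. No verdict was reported.

- **Long tray:** one brown stopper, the red-capped pot and the tally counter, each in its own compartment.
- **Short tray:** the vial and the other brown stopper.

**Last checks:** in the final top and scene pictures all five stand upright and are let go. From the top view, each centre is within about 3 mm of its compartment's centre. The gripper had moved well clear, with wrist force near zero. The tape and screwdriver look where they were, and I left the orange and pink stoppers alone.

**Disagreements, none serious:**
- Heights I measured from the two views were 1–3 mm below the text, most of all for the counter.
- My rim measurements scattered at 2–8 mm against the stated 10 mm.
- The scene camera put the compartment centres 4–6 mm further towards −y than the top camera, mostly because the near rim hides part of the floor. I used the top camera's values.
- While holding, the gripper read about 27 mm on the 30 mm stoppers. It read 49 mm on the side of the counter I took to be 52 mm. Both lifted and set down normally.

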